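# Put the taper plugs and the drilled plate away in their holders

## Task

Someone put the small taper plug in the socket of the large one: move it to the small socket and seat the large taper plug in the large socket, both upright and fully home with the collar down on the rim. Also take the flat drilled plate from its sloping rest and stand it on its long edge in the free wide slot of the rack, down on the slot's floor and centred lengthways to about 2 cm. Do not knock over the plugs, and leave the oil bottle, the gauge-block stand and the spare rotor where they are.

Things in the scene. Friction and masses are not known exactly. Their poses are not given: they have to be found in the camera images.
- large_plug: Large steel taper plug, 114 mm tall, round about z (yaw is of no matter), 0.28 kg; starts standing on its small end on the bench. Origin: centre of that lower end; z up the plug. Taper diameter 34 mm at the bottom, 46 mm at 50 mm up; collar diameter 68 mm from 50 to 58 mm; ringed aluminium handle diameter 26 mm from 58 to 108 mm; cap diameter 29 mm to 114 mm.
- small_plug: Small steel taper plug: the same as the large one (same height, collar and handle) but its taper has diameter 22 mm at the bottom and 34 mm at 50 mm up. Origin: centre of its small lower end; z up the plug. It starts in the large socket, its collar on the rim, with play.
- large_plug_seat (a point): Centre of the underside of the large plug's collar, 50 mm above the plug's origin; same axes.
- small_plug_seat (a point): Centre of the underside of the small plug's collar, 50 mm above the plug's origin; same axes.
- large_socket_rim (a point): Centre of the mouth of the large socket, z up: a fixed steel sleeve whose tapered hole fits the large plug with 2 mm clearance all round. The rim is 70 mm above the bench, 50 mm diameter inside, 64 mm outside; square foot 84 x 84 x 10 mm. The two sockets may stand in either of two places.
- small_socket_rim (a point): Centre of the mouth of the small socket: as the large one but 38 mm diameter inside and 52 mm outside at the rim, which is 70 mm above the bench. Fits the small plug with 2 mm clearance all round.
- plate: Flat grey metal plate with holes, 100 mm (its x) by 150 mm (its y) by 16 mm thick (its z), 0.6 kg. Origin: centre of the face that lies against the slope; z points away from that face. It starts on the rest on a long edge, its top leaning 30 degrees from upright towards the robot; x points down the slope: the free top edge is at x = -50 mm. The rest backs only the lower 48 mm.
- plate_mid (a point): Middle of the plate, 8 mm from the origin along the plate's z; same axes.
- rest: Grey sheet-metal rest for the plate, fixed to the bench: foot 90 x 110 mm, 110 mm wide along y, 66 mm high. Origin: centre of its underside; x points away from the robot side, in the direction in which the slope faces.
- rack_slot (a point): Middle of the floor of the rack's free wide slot, 10 mm above the bench. The slot runs along this point's y, is 22 mm wide (x) and 150 mm long with open ends; walls 8 mm thick rise 42 mm above its floor. The rack's foot is 74 x 160 mm; a thin plate already stands in the narrow slot 25 mm farther along +x, its top 60 mm above the bench.
- oil_bottle: Yellow oil bottle with a red spout, 36 mm diameter, 110 mm high, origin at the centre of its underside; bystander.
- feeler_block: Gauge blocks in a small wooden stand, 40 x 70 x 43 mm, origin at the centre of its underside; bystander.
- rotor: Spare turned rotor standing on its flange, 54 mm diameter, 54 mm high, origin at the centre of its underside; bystander.
Things that resemble listed ones, but are neither listed nor needed, are in the scene too. What is shaped like the large_plug but green is not meant.

How it is judged:
By the outcome, as a careful person would: the job done as asked, in the order asked, and still so for the second after the job is handed in, with the robot touching nothing.
It also fails if it takes over 72 s, if anything falls off the work surface, if the arm or the gripper's body presses on something with over 40 N, if the wrist force passes 120 N, or if a joint passes its speed limit or range.

## Robot

A 6-joint arm with a two-finger parallel gripper is mounted at the origin on a cart in front of the work surface, level with it; the furniture and walls round the work are solid. World frame = base frame: x ahead of the robot, y to its left, z up, the work surface at z = 0. Lengths are in m, angles in rad, forces in N, time in s.
With the tool pointing down it reaches from about 0.25 to 0.8 m from the base axis. Payload 8.5 kg.
Tool frame: the origin (TCP) lies at the very end of the fingers, on their centre line; the grasp point (between the pads) lies 19 mm behind it; z points along the fingers, y is the line along which they close (so a half turn about z gives the same grasp; the last joint's range is limited). The gripper opens to 85 mm and grips with 20 to 120 N. Pads are 22 mm wide; open, the fingers measure 114 mm over their backs; the gripper's body (76 mm by 85 mm) begins 54 mm behind the grasp point. The pads swing forward as they close: fully open they stand 13 mm farther back than shut.
Start: joints at [1.347, 0.238, -0.013, 1.319, 0, 1.571], TCP at [0.117, 0.512, 0.203] pointing down, gripper open.
Joint ranges: [-2.66, 2.66], [-1.03, 1.9], [-1.14, 1.46], [-1.82, 2.27], [-1.45, 1.34], [-3.14, 3.14]. Speed limits (rad/s): [2.22, 2.22, 2.79, 3.14, 3.14, 3.14].

## Interface

Orientations are given as a unit quaternion [x, y, z, w].
In Python, from bench import read_state, camera, job, search_frame, mark_of gives the robot as it stands. The module is installed in compiled form; this text tells all that it offers.
- The arm moves only by the shell command python3 -m inch 'ROWS'. ROWS is JSON, a list of rows, each a list of 3 entries, a list of its own where there are three numbers: the turn, a rotation vector about the tool's x, y, z scaled (see below), then the shift along the tool's x, y, z scaled (see below), then the closure, from -1 (fully open) to 1 (shut). A call has 1 to 12 rows; each row shifts and turns the commanded pose from where the row before left it, along the tool's axes as they then stand; what a row does not reach is not made up. The controller multiplies each number of a shift by 100 mm and each number of a turn by 0.5 rad. A row lasts 1/12 s, in which the tool goes at most 41.7 mm and 7.16 degrees, less where a joint would pass 70% of its speed; a pose out of reach is approached as far as the arm can. A call with a number of a shift or a turn outside -1 to 1 is refused whole. A call with a gripper value outside its range is refused whole. The fingers move at their own pace and stop on an object; the grip force is fixed at half the most. Time passes only in rows, so rows that do not move let the fingers close. It gives the time, the measured TCP pose, the force, the opening and the grip force at its end, in the units of the state.
- read_state(): the state, without advancing time (a new reading comes with each control period).
- camera(name): name is "scene" or "top" or "wrist"; returns a dict with "pixels" (420x560x3 uint8, red, green, blue), "z_map" (420x560 float32, m along the optical axis (not along the pixel's ray), 0 where there is no reading), "fx", "fy", "cx", "cy" (pixels), "view" (4x4, takes a point from world to camera coordinates). Camera axes: x right, y down, z forward; pixel columns grow to the right and rows downward; lengths in m; the calibration is good to about 2 mm. A picture is of the moment at which its call begins.
- job.hand_in(): hands the job in; it is judged then, once.
Trained networks look in a picture, given as the dict that the camera call returned (one of the last four; its "shot" number tells which), for a name from the list of things; names that differ only in an ending like _2 or _b are one class to them, and where a whole thing is asked for, a point or a joint stands for the part that bears it (a point fixed in the world has none). Each returns a list of dicts, best first, with "conf" (0 to 1); they miss things now and then, are a little off and sometimes report something else, mostly with a low value. They report only what shows in the picture. A call takes as long as a camera call. They do not tell look-alikes from the thing itself.
- search_frame(picture, query): "centre" ([column, row] in pixels, amid what is visible of it).
- mark_of(picture, query): "centre" ([column, row] in pixels: a listed point, or the origin of a listed thing).
The state is a dict: "t": time; "joints": joint angles; "joint_vel": joint speeds; "joint_torque": joint torques, N m; "tool_pos": TCP position; "ee_rot": TCP orientation; "ft_force": force on the tool from outside, world axes, zero at the start; "torque": the same for the moment, N m; "finger_gap": opening from 0.0 (shut) to 1.0 (fully open); "gripper_force": force on a finger pad.
Only numpy, scipy, OpenCV 4.12 (cv2) and the standard library are available. Lean on these libraries where they do the work, as an engineer would, in place of code of your own. Each camera call takes 0.05 s, during which the arm holds its last target. There are 200 camera calls.

## Working session

There is one attempt and no reset: what is moved stays moved. The work goes in short steps, Python scripts to look and compute and a shell command to move; the robot and the scene stay as the last step left them, time stands still between calls to the robot, and variables do not carry over. Pictures are saved under pics/ and viewed, at most 10 in all, crops included, and the job is handed in when it is done.

```bash
mkdir -p pics
cat > h.py <<'E'
import numpy as np, cv2
from bench import read_state, camera, job, search_frame, mark_of
from scipy.spatial.transform import Rotation as R
np.set_printoptions(precision=4,suppress=True)
def cloud(p):
    z=p["z_map"]; v,u=np.mgrid[:z.shape[0],:z.shape[1]]
    c=np.stack([(u-p["cx"])/p["fx"]*z,(v-p["cy"])/p["fy"]*z,z],-1)
    T=np.linalg.inv(p["view"]); w=c@T[:3,:3].T+T[:3,3]; w[z==0]=np.nan; return w
def save(p,n): cv2.imwrite(f"pics/{n}.png",p["pixels"][:,:,::-1])
def ray(p,uv,zw):
    T=np.linalg.inv(p["view"]); d=T[:3,:3]@np.array([(uv[0]-p["cx"])/p["fx"],(uv[1]-p["cy"])/p["fy"],1]); return T[:3,3]+d*(zw-T[2,3])/d[2]
E
python3 - <<'E'
from h import *
t=camera("top"); s=camera("scene")
save(t,"top0"); save(s,"sc0")
np.savez("t0",w=cloud(t),px=t["pixels"])
np.savez("s0",w=cloud(s),px=s["pixels"])
print(read_state())
for n in ["large_plug","small_plug","large_socket_rim","small_socket_rim","plate","rest","rack_slot","oil_bottle","feeler_block","rotor"]:
    for nm,p in(("top",t),("scene",s)):
        w=cloud(p)
        for d in mark_of(p,n)[:3]:
            c=np.round(d["centre"]).astype(int); ok=0<=c[1]<420 and 0<=c[0]<560
            print(n,nm,round(d["conf"],2),c,w[c[1],c[0]] if ok else None)
E
```

```text
{'t': 0.1, 'joints': array([ 1.347 ,  0.2388, -0.0141,  1.3192,  0.    ,  1.5708]), 'joint_vel': array([-0.0002, -0.0018,  0.0025,  0.0004,  0.0019, -0.0011]), 'joint_torque': array([  0.0018, -53.9722,  34.6999,   0.0135,   0.0001,   0.    ]), 'tool_pos': array([0.1164, 0.5115, 0.202 ]), 'ee_rot': array([ 0.1117,  0.9937, -0.0006, -0.0001]), 'ft_force': array([-0.1651,  0.0112, -0.3358]), 'torque': array([-0.0093, -0.0505, -0.0367]), 'gripper_force': 0.0, 'finger_gap': 0.9970836785019496}
large_plug top 0.86 [305 256] [0.3568 0.0742 0.1165]
large_plug top 0.67 [397 192] [ 0.5347 -0.1742  0.0578]
large_plug scene 0.78 [318 180] [ 0.5271 -0.171   0.002 ]
large_plug scene 0.71 [329 217] [0.1413 0.5803 0.3198]
small_plug top 0.71 [195 225] [0.4288 0.3512 0.0976]
small_plug top 0.48 [409 243] [ 0.3958 -0.1875  0.1099]
small_plug scene 0.67 [312 253] [0.3249 0.2726 0.0084]
small_plug scene 0.62 [256 253] [0.4267 0.385  0.0423]
large_socket_rim top 0.28 [409 155] [ 0.6436 -0.2164  0.0322]
large_socket_rim scene 0.86 [259 242] [0.4148 0.3858 0.0795]
large_socket_rim scene 0.24 [256 236] [0.
[... 343 characters left out ...]
0.356  0.0141]
rest top 0.57 [229 265] [0.332  0.2659 0.0387]
rest scene 0.37 [341 182] [0.1409 0.5402 0.3628]
rack_slot top 0.82 [200 175] [0.5758 0.3559 0.0116]
rack_slot top 0.55 [232 267] [0.327  0.2578 0.0411]
rack_slot scene 0.92 [220 242] [0.5589 0.367  0.0243]
rack_slot scene 0.66 [319 178] [ 0.5305 -0.1861  0.0035]
oil_bottle top 0.72 [263 242] [0.3911 0.1787 0.0848]
oil_bottle top 0.47 [410 239] [ 0.4073 -0.1954  0.0935]
oil_bottle top 0.23 [404 232] [ 0.4283 -0.1907  0.0591]
oil_bottle scene 0.86 [302 234] [0.393  0.2024 0.0096]
feeler_block scene 0.78 [210 297] [0.4217 0.5727 0.0404]
rotor top 0.66 [229 265] [0.332  0.2659 0.0387]
rotor scene 0.51 [310 254] [0.3284 0.2773 0.0069]
```

View pics/top0.png

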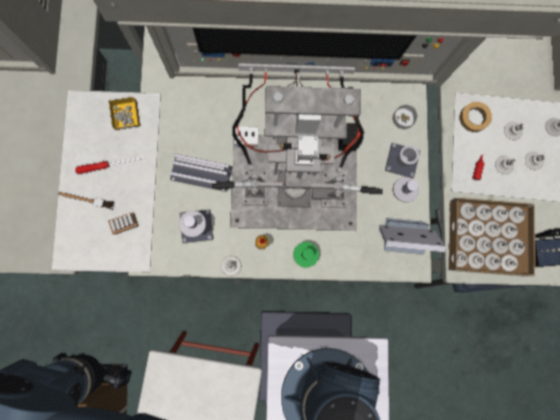

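View pics/sc0.png

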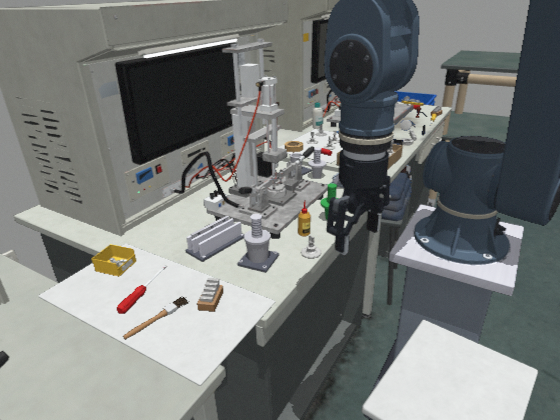

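The top view shows the small plug in the large socket at (195,224), the large plug at (405,188) and the empty small socket at (404,158). The plate on its rest is at (411,237) and the rack at (200,172). The rotor (231,265), oil bottle (263,241) and green decoy (306,254) stand along the front edge, with a machine in the middle. The scene view agrees.

Run:
```python
from h import *
w=np.load("t0.npz")["w"]
def reg(c,r,h):
    p=w[c[1]-h:c[1]+h,c[0]-r:c[0]+r].reshape(-1,3); return p[~np.isnan(p[:,0])]
def band(n,P,a,b):
    q=P[(P[:,2]>a)&(P[:,2]<b)]
    if len(q)>4:
        (c,rad)=cv2.minEnclosingCircle(q[:,:2].astype(np.float32)); print(n,len(q),"mean",q.mean(0),"circ",np.array(c),rad)
P=reg((195,224),26,26); band("sm collar",P,.07,.086); band("cap",P,.12,.15); band("foot",P,.005,.015); print(cv2.minAreaRect(P[(P[:,2]>.006)&(P[:,2]<.016)][:,:2].astype(np.float32)))
P=reg((405,188),14,14); band("lg collar",P,.052,.064); band("cap",P,.1,.125)
P=reg((404,158),22,22); band("ss rim",P,.063,.078); band("foot",P,.005,.016); print(cv2.minAreaRect(P[(P[:,2]>.006)&(P[:,2]<.016)][:,:2].astype(np.float32)))
for n,c,r,h in(("rotor",(231,265),14,12),("oil",(263,241),12,12),("green",(306,254),15,15),("what",(404,117),15,15)):
    P=reg(c,r,h); q=P[P[:,2]>.02]; print(n,q.mean(0),q[:,:2].min(0),q[:,:2].max(0),q[:,2].max())
P=reg((411,237),38,26); q=P[P[:,2]>.015]; print("plate/rest",q.min(0),q.max(0))
for v in range(214,258,3): print(v,[tuple(np.round(w[v,u],3)) for u in (390,411,432)])
print("rack"); print(cv2.minAreaRect(reg((200,172),36,22)[lambda:0] if 0 else (lambda P:P[(P[:,2]>.044)&(P[:,2]<.07)][:,:2].astype(np.float32))(reg((200,172),34,22))))
for v in range(155,192,2): print(v,[tuple(np.round(w[v,u],3)) for u in (185,200,215)])
m=w[80:235,225:365]; 
for x0 in np.arange(.35,.9,.05):
    q=m[(m[...,0]>x0)&(m[...,0]<x0+.05)]; print("mach",round(x0,2),q[:,2].max(), q[q[:,2]>.02][:,1].min() if (q[:,2]>.02).any() else 0,q[q[:,2]>.02][:,1].max() if (q[:,2]>.02).any() else 0)
big=cv2.resize(np.load("t0.npz")["px"][130:280,150:450,::-1],(800,400),interpolation=cv2.INTER_CUBIC); cv2.imwrite("pics/topcrop.png",big)
```

```text
sm collar 418 mean [0.4325 0.3594 0.0788] circ [0.4345 0.3616] 0.03435957431793213
cap 109 mean [0.4341 0.3616 0.1352] circ [0.4342 0.3624] 0.014707216061651707
foot 433 mean [0.4291 0.3501 0.0096] circ [0.4331 0.3599] 0.08815529197454453
((0.4405747354030609, 0.36756330728530884), (0.14788265526294708, 0.1173601970076561), 12.631468772888184)
lg collar 347 mean [ 0.5397 -0.1923  0.0583] circ [ 0.5429 -0.1981] 0.035046692937612534
cap 107 mean [ 0.5421 -0.1962  0.1132] circ [ 0.5431 -0.1971] 0.014416445046663284
ss rim 155 mean [ 0.634  -0.2052  0.0698] circ [ 0.6139 -0.196 ] 0.04829989746212959
foot 601 mean [ 0.6296 -0.197   0.01  ] circ [ 0.6464 -0.2083] 0.08380782604217529
((0.6479436755180359, -0.20748363435268402), (0.11509997397661209, 0.12302204221487045), 86.033203125)
rotor [0.3298 0.2638 0.033 ] [0.3191 0.2534] [0.3405 0.2749] 0.05569623690097103
oil [0.3923 0.1828 0.0682] [0.3762 0.1656] [0.411  0.1995] 0.11310036966937598
green [0.3622 0.0684 0.0699] [0.3309 0.0348] [0.3962 0.1002] 0.12022374216490128
what [ 0.7561 -0.2109  0.0263] [ 0.7254 -0.2425] [ 0.79   -0.1794] 0.0
[... 5913 characters left out ...]
float64(0.544), np.float64(0.356), np.float64(0.0)), (np.float64(0.515), np.float64(0.298), np.float64(0.166))]
189 [(np.float64(0.538), np.float64(0.397), np.float64(-0.002)), (np.float64(0.538), np.float64(0.355), np.float64(0.003)), (np.float64(0.511), np.float64(0.298), np.float64(0.161))]
191 [(np.float64(0.532), np.float64(0.396), np.float64(0.001)), (np.float64(0.533), np.float64(0.355), np.float64(0.002)), (np.float64(0.535), np.float64(0.314), np.float64(-0.001))]Traceback (most recent call last):
  File "<stdin>", line 20, in <module>
    return umr_maximum(a, axis, None, out, keepdims, initial, where)
ValueError: zero-size array to reduction operation maximum which has no identity
```

```bash
cat >> h.py <<'E'
def plan(*targets):
    """targets: (pos, heading_deg, tilt_deg) ; prints turn (first) then shift, tool axes, scaled units"""
    s=read_state(); p=s["tool_pos"]; Rc=R.from_quat(s["ee_rot"])
    for pos,h,tilt in targets:
        Rt=Rdown(h,tilt) if h is not None else Rc
        rv=(Rc.inv()*Rt).as_rotvec()/.5; sh=Rt.inv().apply(np.array(pos)-p)/.1
        print("turn",rv,"rows>=%.1f"%(np.linalg.norm(rv)/.25),"| shift",sh,"rows>=%.1f"%(np.linalg.norm(sh)/.417)); p=np.array(pos);Rc=Rt
def Rdown(h,tilt=0):
    h=np.radians(h); y=np.array([np.cos(h),np.sin(h),0]); z=np.array([0,0,-1.]); x=np.cross(y,z)
    return R.from_matrix(np.stack([x,y,z],1))*R.from_rotvec([np.radians(tilt),0,0])
def circ(q):
    from scipy.optimize import least_squares
    f=least_squares(lambda a:np.hypot(q[:,0]-a[0],q[:,1]-a[1])-a[2],[*q[:,:2].mean(0),.03],loss="soft_l1",f_scale=.002); return f.x
E
python3 - <<'E'
from h import *
w=np.load("t0.npz")["w"]; P=w.reshape(-1,3); P=P[~np.isnan(P[:,0])]
q=P[(P[:,2]>.064)&(P[:,2]<.076)&(P[:,0]>.59)&(P[:,0]<.70)&(abs(P[:,1]+.2)<.06)]
print("small rim",len(q),circ(q),q.min(0),q.max(0))
f=P[(P[:,2]>.006)&(P[:,2]<.014)&(P[:,0]>.59)&(P[:,0]<.70)&(abs(P[:,1]+.2)<.06)]; print(f.min(0),f.max(0))
for x0 in np.arange(.35,.9,.05):
    q=P[(P[:,0]>x0)&(P[:,0]<x0+.05)&(P[:,1]>-.16)&(P[:,1]<.3)]; q=q[q[:,2]>.02]
    if len(q): print("mach",round(x0,2),q.max(0),q.min(0))
plan(((.434,.362,.25),None,0),((.434,.362,.086),None,0),((.434,.362,.25),None,0),((.42,.1,.30),None,0),((.42,-.1,.30),None,0),((.645,-.207,.25),None,0))
E
```

```text
small rim 151 [ 0.6337 -0.2044  0.0222] [ 0.609  -0.2296  0.064 ] [ 0.6592 -0.1793  0.0749]
[ 0.5902 -0.2524  0.006 ] [ 0.6947 -0.1428  0.0139]
mach 0.35 [0.3999 0.1995 0.1202] [ 0.3507 -0.1599  0.0205]
mach 0.4 [0.45   0.2671 0.1122] [ 0.4001 -0.1598  0.0241]
mach 0.45 [0.5    0.2686 0.0649] [ 0.45   -0.1594  0.0227]
mach 0.5 [0.55   0.2998 0.4211] [ 0.5    -0.1111  0.0332]
mach 0.55 [0.6    0.2992 0.4997] [ 0.55   -0.0683  0.0202]
mach 0.6 [0.6499 0.2665 0.5106] [ 0.6    -0.0687  0.0369]
mach 0.65 [0.7    0.2671 0.2238] [ 0.65   -0.064   0.0363]
mach 0.7 [0.7498 0.3    0.6107] [ 0.7002 -0.1599  0.1145]
mach 0.75 [0.8    0.243  0.1762] [ 0.7523 -0.0421  0.0826]
mach 0.8 [0.8499 0.3    0.3285] [ 0.8004 -0.1496  0.0459]
mach 0.85 [0.884  0.2999 0.1508] [ 0.85   -0.1598  0.02  ]
turn [0. 0. 0.] rows>=0.0 | shift [-3.4285 -0.7567 -0.4742] rows>=8.5
turn [0. 0. 0.] rows>=0.0 | shift [-0.      0.0002  1.64  ] rows>=3.9
turn [0. 0. 0.] rows>=0.0 | shift [ 0.     -0.0002 -1.64  ] rows>=3.9
turn [0. 0. 0.] rows>=0.0 | shift [-0.4449 -2.5858 -0.4998] rows>=6.4
turn [0. 0. 0.] rows>=0.0 | shift [-0.4438 -1.9501  0.0002] rows>=4.8
turn [0. 0. 0.] rows>=0.0 | shift [-2.4313 -0.544   0.5   ] rows>=6.1
```

```bash
python3 -m inch '[[[0,0,0],[-0.38,-0.08,-0.06],-1],[[0,0,0],[-0.38,-0.08,-0.06],-1],[[0,0,0],[-0.38,-0.08,-0.06],-1],[[0,0,0],[-0.38,-0.08,-0.06],-1],[[0,0,0],[-0.38,-0.08,-0.06],-1],[[0,0,0],[-0.38,-0.09,-0.06],-1],[[0,0,0],[-0.38,-0.09,-0.06],-1],[[0,0,0],[-0.38,-0.09,-0.05],-1],[[0,0,0],[-0.38,-0.09,0],-1],[[0,0,0],[0,0,0],-1],[[0,0,0],[0,0,0],-1]]'
python3 - <<'E'
from h import *
p=camera("wrist"); save(p,"w1"); w=cloud(p); P=w.reshape(-1,3); P=P[~np.isnan(P[:,0])]
n=lambda a,b:P[(P[:,2]>a)&(P[:,2]<b)&(np.hypot(P[:,0]-.434,P[:,1]-.362)<.05)]
for a,b in((.13,.138),(.074,.082),(.066,.073)):
    q=n(a,b); print(a,len(q)); 
    if len(q)>10: print(circ(q),q.mean(0))
plan(((.434,.362,.086),None,0))
E
```

```text
t: 2.02
tool_pos: [0.4348, 0.3606, 0.2491]
ee_rot: [0.113, 0.994, -0.0, -0.0]
ft_force: [-0.6, 0.2, 0.2]
finger_gap: 1.002
gripper_force: 0.0
0.13 780
[0.4361 0.3626 0.01  ] [0.4359 0.3626 0.1339]
0.074 2151
[0.4391 0.3619 0.0271] [0.4303 0.3637 0.078 ]
0.066 6
turn [0. 0. 0.] rows>=0.0 | shift [-0.0032  0.0088  1.6323] rows>=3.9
```

View pics/w1.png

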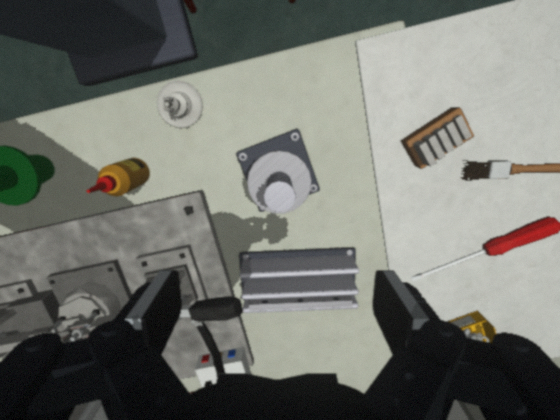

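The wrist view shows the small plug's cap at (280,192) in the socket, and below it the rack with its slots at (298,275). Now I'll grasp and lift it.

```bash
python3 -m inch '[[[0,0,0],[0,0.01,0.4],-1],[[0,0,0],[0,0.01,0.4],-1],[[0,0,0],[0,0,0.4],-1],[[0,0,0],[0,0,0.3],-1],[[0,0,0],[0,0,0.13],-1],[[0,0,0],[0,0,0],-1],[[0,0,0],[0,0,0],1],[[0,0,0],[0,0,0],1],[[0,0,0],[0,0,0],1],[[0,0,0],[0,0,0],1],[[0,0,0],[0,0,0],1],[[0,0,0],[0,0,0],1]]'; python3 -m inch '[[[0,0,0],[0,0,0],1],[[0,0,0],[0,0,-0.15],1],[[0,0,0],[0,0,-0.25],1],[[0,0,0],[0,0,-0.4],1],[[0,0,0],[0,0,-0.4],1],[[0,0,0],[0,0,-0.4],1],[[0,0,0],[0,0,-0.4],1],[[0,0,0],[0,0,0],1]]'
```

```text
t: 3.07
tool_pos: [0.4341, 0.3641, 0.0879]
ee_rot: [0.112, 0.994, 0.001, 0.001]
ft_force: [-1.5, -2.3, 7.6]
finger_gap: 0.303
gripper_force: 58.5
t: 3.73
tool_pos: [0.4353, 0.3652, 0.2947]
ee_rot: [0.112, 0.994, 0.004, 0.004]
ft_force: [0.4, 0.1, -3.9]
finger_gap: 0.304
gripper_force: 59.6
```

Run:
```python
from h import *
plan(((.42,-.08,.295),None,0),((.634,-.204,.23),None,0))
```

```text
turn [0. 0. 0.] rows>=0.0 | shift [-0.8395 -4.3749 -0.0362] rows>=10.7
turn [0. 0. 0.] rows>=0.0 | shift [-2.3576 -0.7395  0.6594] rows>=6.1
```

```bash
python3 -m inch '[[[0,0,0],[-0.07,-0.37,0],1],[[0,0,0],[-0.07,-0.37,0],1],[[0,0,0],[-0.07,-0.37,0],1],[[0,0,0],[-0.07,-0.37,0],1],[[0,0,0],[-0.07,-0.37,0],1],[[0,0,0],[-0.07,-0.37,0],1],[[0,0,0],[-0.07,-0.37,0],1],[[0,0,0],[-0.07,-0.37,0],1],[[0,0,0],[-0.07,-0.37,0],1],[[0,0,0],[-0.07,-0.37,0],1],[[0,0,0],[-0.07,-0.37,0],1],[[0,0,0],[-0.07,-0.3,0],1]]'; python3 -m inch '[[[0,0,0],[-0.33,-0.1,0.05],1],[[0,0,0],[-0.33,-0.1,0.05],1],[[0,0,0],[-0.33,-0.1,0.1],1],[[0,0,0],[-0.33,-0.1,0.1],1],[[0,0,0],[-0.33,-0.1,0.1],1],[[0,0,0],[-0.33,-0.1,0.1],1],[[0,0,0],[-0.3,-0.1,0.1],1],[[0,0,0],[0,0,0],1],[[0,0,0],[0,0,0],1]]'
cat > wl.py <<'E'
from h import *
import sys
p=camera("wrist"); save(p,sys.argv[1]); w=cloud(p); np.savez(sys.argv[1],w=w,px=p["pixels"])
s=read_state(); print("tcp",s["tool_pos"],s["ft_force"],s["joints"])
for q in sys.argv[2:]:
    for d in mark_of(p,q)[:2]:
        c=np.round(d["centre"]).astype(int); print(q,round(d["conf"],2),c,w[c[1],c[0]] if 0<=c[1]<420 and 0<=c[0]<560 else None, "at rim z:",ray(p,d["centre"],.07)[:2])
E
python3 wl.py w2 small_socket_rim small_plug_seat large_plug
python3 - <<'E'
from h import *
w=np.load("w2.npz")["w"]; P=w.reshape(-1,3); P=P[~np.isnan(P[:,0])]
q=P[(P[:,2]>.066)&(P[:,2]<.074)&(np.hypot(P[:,0]-.634,P[:,1]+.204)<.045)]; print(len(q)); print(circ(q) if len(q)>20 else 0)
t=read_state()["tool_pos"]
for a,b in ((-.10,-.062),(-.062,-.03),(-.025,.0)):
    q=P[(P[:,2]>t[2]+a)&(P[:,2]<t[2]+b)&(np.hypot(P[:,0]-t[0],P[:,1]-t[1])<.05)]; print(a,len(q),q.min(0) if len(q) else 0,q.max(0) if len(q) else 0)
E
```

```text
t: 4.73
tool_pos: [0.4174, -0.0832, 0.2864]
ee_rot: [0.112, 0.994, -0.0, -0.0]
ft_force: [0.2, -0.6, -3.5]
finger_gap: 0.302
gripper_force: 60.0
t: 5.48
tool_pos: [0.6254, -0.2004, 0.2234]
ee_rot: [0.112, 0.994, 0.0, -0.002]
ft_force: [0.1, 1.4, -3.8]
finger_gap: 0.302
gripper_force: 60.1
tcp [ 0.6248 -0.1999  0.2249] [ 0.4349  0.2415 -2.0704] [-0.3097  0.4725  0.3954  1.4968  0.     -0.0853]
small_socket_rim 0.88 [275 200] [ 0.6011 -0.1957  0.2134] at rim z: [ 0.6392 -0.2055]
small_plug_seat 0.74 [259 107] [ 0.5485 -0.1975  0.1118] at rim z: [ 0.5478 -0.1992]
small_plug_seat 0.58 [275 241] [ 0.6156 -0.1989  0.2382] at rim z: [ 0.6824 -0.215 ]
large_plug 0.69 [264 104] [ 0.5472 -0.193   0.1124] at rim z: [ 0.5464 -0.1949]
342
[ 0.6389 -0.205   0.0241]
-0.1 0 0 0
-0.062 0 0 0
-0.025 5937 [ 0.593  -0.2359  0.2072] [ 0.6512 -0.1685  0.2274]
```

View pics/w2.png

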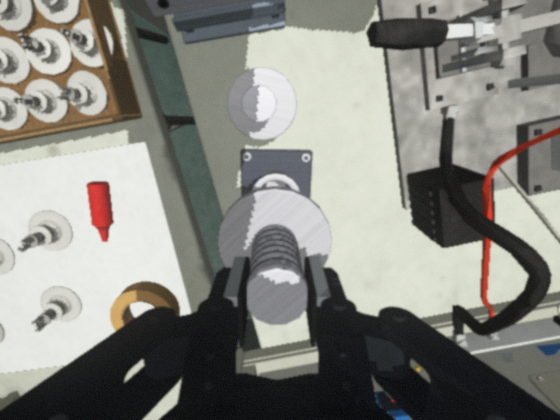

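The held small plug's collar is at (275,243). The small socket's foot is behind it at (276,175) with part of the rim showing, and the large plug is at (262,104).

Run:
```python
from h import *
w=np.load("w2.npz")["w"]; P=w.reshape(-1,3); P=P[~np.isnan(P[:,0])]
t=np.array([.6248,-.1999,.2249]); N=lambda a,b,r=.05,c=t:P[(P[:,2]>a)&(P[:,2]<b)&(np.hypot(P[:,0]-c[0],P[:,1]-c[1])<r)]
for z in np.arange(.2,.3,.006):
    q=N(z,z+.006); 
    if len(q): print(round(z,3),len(q),q.min(0)[:2],q.max(0)[:2])
q=N(.208,.222); print("collar",circ(q))
q=N(.265,.285,.02); print("cap",len(q), circ(q) if len(q)>20 else 0,q.mean(0))
q=N(.108,.118,.03,np.array([.545,-.197])); print("lg cap",len(q),circ(q),q.mean(0))
q=N(.053,.062,.045,np.array([.545,-.197])); print("lg collar",len(q),circ(q))
f=N(.006,.014,.07,np.array([.637,-.205])); print("foot",f.min(0),f.max(0),cv2.minAreaRect(f[:,:2].astype(np.float32)))
plan(((.636,-.2045,.15),None,0))
```

```text
0.206 229 [ 0.593  -0.2299] [ 0.6512 -0.1685]
0.212 5443 [ 0.593  -0.2359] [ 0.6502 -0.1687]
0.218 156 [ 0.6141 -0.2136] [ 0.6268 -0.1889]
0.224 174 [ 0.6141 -0.2141] [ 0.6273 -0.1889]
0.23 202 [ 0.6144 -0.2139] [ 0.6267 -0.1888]
0.236 233 [ 0.6146 -0.2143] [ 0.6289 -0.1886]
0.242 256 [ 0.6147 -0.2132] [ 0.6285 -0.1884]
0.248 301 [ 0.6148 -0.213 ] [ 0.63   -0.1862]
0.254 518 [ 0.6116 -0.2231] [ 0.6288 -0.1748]
0.26 532 [ 0.6117 -0.225 ] [ 0.6269 -0.1734]
0.266 3531 [ 0.6113 -0.2251] [ 0.6434 -0.1733]
0.272 610 [ 0.6118 -0.2252] [ 0.6408 -0.1734]
0.278 641 [ 0.6116 -0.2251] [ 0.6405 -0.1733]
0.284 987 [ 0.6118 -0.2176] [ 0.6418 -0.1734]
0.29 740 [ 0.609  -0.2334] [ 0.6392 -0.1604]
0.296 1837 [ 0.6049 -0.2419] [ 0.6471 -0.1542]
collar [ 0.6264 -0.2022  0.0252]
cap 4139 [ 0.6263 -0.2004  0.0115] [ 0.6256 -0.2002  0.2711]
lg cap 1010 [ 0.5457 -0.1972  0.0098] [ 0.5456 -0.1972  0.1133]
lg collar 2933 [ 0.5451 -0.1982  0.0265]
foot [ 0.5875 -0.2477  0.006 ] [ 0.6606 -0.1554  0.0139] ((0.6233557462692261, -0.20114915072917938), (0.0842636451125145, 0.05579472333192825), 75.5621109008789)
turn [0. 0. 0.] rows>=0.0 | shift [-0.1215 -0.0248  0.7745] rows>=1.9
```

```bash
python3 -m inch '[[[0,0,0],[-0.11,-0.01,0],1],[[0,0,0],[0,0,0.3],1],[[0,0,0],[0,0,0.3],1],[[0,0,0],[0,0,0.2],1],[[0,0,0],[0,0,0.15],1],[[0,0,0],[0,0,0.1],1],[[0,0,0],[0,0,0],1]]'; python3 wl.py w3
python3 - <<'E'
from h import *
w=np.load("w3.npz")["w"]; P=w.reshape(-1,3); P=P[~np.isnan(P[:,0])]
t=read_state()["tool_pos"]
q=P[(P[:,2]>t[2]-.017)&(P[:,2]<t[2]-.004)&(np.hypot(P[:,0]-t[0],P[:,1]-t[1])<.05)]; print("collar",circ(q),q.min(0),q.max(0),np.median(q[:,2]))
q=P[(P[:,2]>.066)&(P[:,2]<.074)&(np.hypot(P[:,0]-.636,P[:,1]+.204)<.045)]; print(len(q)); print(q.min(0),q.max(0)) if len(q)>3 else 0
E
```

```text
t: 6.27
tool_pos: [0.6345, -0.2025, 0.1206]
ee_rot: [0.111, 0.994, 0.0, -0.001]
ft_force: [-0.9, 0.7, -4.5]
finger_gap: 0.306
gripper_force: 60.1
tcp [ 0.6352 -0.2028  0.122 ] [-0.7683 -0.2825 -4.2707] [-0.309   0.5151  0.2053  1.2614 -0.0001 -0.0855]
collar [ 0.6363 -0.2044  0.0252] [ 0.6032 -0.2381  0.1051] [ 0.6593 -0.1708  0.1179] 0.1107632439311455
2
```

```bash
python3 -m inch '[[[0,0,0],[0,0,0.08],1],[[0,0,0],[0,0,0.08],1],[[0,0,0],[0,0,0],1]]';python3 -m inch '[[[0,0,0],[0,0,0.06],1],[[0,0,0],[0,0,0.04],1],[[0,0,0],[0,0,0],1]]'
```

```text
t: 6.57
tool_pos: [0.6354, -0.2031, 0.1047]
ee_rot: [0.112, 0.994, 0.0, -0.0]
ft_force: [-0.9, -0.1, -4.1]
finger_gap: 0.303
gripper_force: 60.1
t: 6.82
tool_pos: [0.6353, -0.2031, 0.0946]
ee_rot: [0.112, 0.994, 0.0, -0.001]
ft_force: [-0.1, 0.4, -4.2]
finger_gap: 0.303
gripper_force: 60.1
```

No contact so far, and about 5 mm to go.

```bash
python3 -m inch '[[[0,0,0],[0,0,0.03],1],[[0,0,0],[0,0,0.02],1],[[0,0,0],[0,0,0],1]]';python3 -m inch '[[[0,0,0],[0,0,0.015],1],[[0,0,0],[0,0,0],1]]'
```

```text
t: 7.07
tool_pos: [0.6356, -0.2031, 0.0902]
ee_rot: [0.112, 0.994, 0.0, -0.0]
ft_force: [0.3, 0.5, -4.1]
finger_gap: 0.302
gripper_force: 60.1
t: 7.23
tool_pos: [0.6357, -0.2032, 0.089]
ee_rot: [0.112, 0.994, 0.0, -0.0]
ft_force: [0.3, -0.2, -3.7]
finger_gap: 0.305
gripper_force: 60.2
```

```bash
python3 -m inch '[[[0,0,0],[0,0,0.01],1],[[0,0,0],[0,0,0],0.2],[[0,0,0],[0,0,0],-0.2],[[0,0,0],[0,0,0],-1],[[0,0,0],[0,0,0],-1],[[0,0,0],[0,0,0],-1],[[0,0,0],[0,0,-0.3],-1],[[0,0,0],[0,0,-0.4],-1],[[0,0,0],[0,0,-0.4],-1],[[0,0,0],[0,0,-0.3],-1],[[0,0,0],[0,0,0],-1]]'; python3 wl.py w4
python3 - <<'E'
from h import *
w=np.load("w4.npz")["w"]; P=w.reshape(-1,3); P=P[~np.isnan(P[:,0])]
q=P[(P[:,0]>.58)&(P[:,0]<.69)&(abs(P[:,1]+.204)<.05)]
for n,a,b in (("cap",.125,.145),("collar",.07,.09)):
    r=q[(q[:,2]>a)&(q[:,2]<b)]; print(n,len(r),np.median(r[:,2]),circ(r),r.min(0),r.max(0))
c=P[(P[:,2]>.108)&(P[:,2]<.119)&(np.hypot(P[:,0]-.544,P[:,1]+.197)<.03)]; print("lg cap",circ(c))
plan(((.543,-.197,.23),None,0),((.543,-.197,.067),None,0))
E
```

```text
t: 8.15
tool_pos: [0.6381, -0.2039, 0.2357]
ee_rot: [0.112, 0.994, -0.001, 0.005]
ft_force: [0.7, -0.9, 0.1]
finger_gap: 1.001
gripper_force: 0.0
tcp [ 0.6375 -0.2038  0.2324] [ 0.3562 -1.2029  0.138 ] [-0.3093  0.4891  0.4419  1.5165 -0.0001 -0.0855]
cap 856 0.13400419220350507 [ 0.6374 -0.2049  0.01  ] [ 0.6238 -0.2191  0.1292] [ 0.6519 -0.1907  0.136 ]
collar 2358 0.07801478477025203 [ 0.6407 -0.2058  0.027 ] [ 0.6044 -0.2386  0.0704] [ 0.6715 -0.1715  0.0898]
lg cap [ 0.5457 -0.1972  0.0098]
turn [0. 0. 0.] rows>=0.0 | shift [ 0.9362 -0.1438  0.0173] rows>=2.3
turn [0. 0. 0.] rows>=0.0 | shift [0.0115 0.0012 1.63  ] rows>=3.9
```

View pics/w4.png

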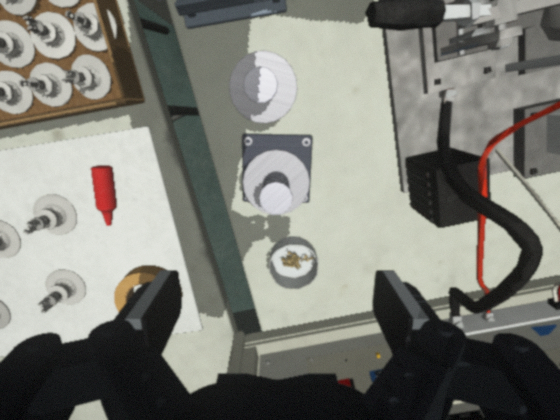

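The small plug is seated: its cap at (275,193) is at z 0.134 and its collar at 0.078. Next is the large plug at (262,86).

```bash
python3 -m inch '[[[0,0,0],[0.3,-0.05,0],-1],[[0,0,0],[0.33,-0.05,0],-1],[[0,0,0],[0.3,-0.04,0],-1],[[0,0,0],[0,0,0.3],-1],[[0,0,0],[0,0,0.35],-1],[[0,0,0],[0,0,0.35],-1],[[0,0,0],[0,0,0.3],-1],[[0,0,0],[0,0,0.2],-1],[[0,0,0],[0,0,0.13],-1],[[0,0,0],[0,0,0],-1]]'; python3 -m inch '[[[0,0,0],[0,0,0],0.2],[[0,0,0],[0,0,0],1],[[0,0,0],[0,0,0],1],[[0,0,0],[0,0,0],1],[[0,0,0],[0,0,0],1],[[0,0,0],[0,0,0],1],[[0,0,0],[0,0,-0.3],1],[[0,0,0],[0,0,-0.4],1],[[0,0,0],[0,0,-0.4],1],[[0,0,0],[0,0,-0.4],1],[[0,0,0],[0,0,-0.4],1],[[0,0,0],[0,0,-0.4],1]]'
python3 - <<'E'
from h import *
plan(((.42,-.08,.29),None,0),((.42,.12,.29),None,0),((.434,.361,.25),None,0))
E
```

```text
t: 9.03
tool_pos: [0.5392, -0.1953, 0.0613]
ee_rot: [0.112, 0.994, 0.001, -0.003]
ft_force: [-0.3, 0.3, -0.0]
finger_gap: 0.998
gripper_force: 0.0
t: 10.03
tool_pos: [0.5413, -0.196, 0.2975]
ee_rot: [0.112, 0.994, -0.0, 0.0]
ft_force: [0.8, 0.5, -2.9]
finger_gap: 0.306
gripper_force: 59.4
turn [0. 0. 0.] rows>=0.0 | shift [1.4406 0.8617 0.0738] rows>=4.0
turn [0. 0. 0.] rows>=0.0 | shift [ 0.4439  1.9501 -0.0005] rows>=4.8
turn [0. 0. 0.] rows>=0.0 | shift [0.3985 2.381  0.3994] rows>=5.9
```

```bash
python3 -m inch '[[[0,0,0],[0.34,0.2,0],1],[[0,0,0],[0.34,0.2,0],1],[[0,0,0],[0.34,0.2,0],1],[[0,0,0],[0.34,0.2,0],1],[[0,0,0],[0.08,0.38,0],1],[[0,0,0],[0.08,0.38,0],1],[[0,0,0],[0.08,0.38,0],1],[[0,0,0],[0.08,0.38,0],1],[[0,0,0],[0.08,0.38,0],1],[[0,0,0],[0.08,0.38,0],1],[[0,0,0],[0.08,0.38,0],1],[[0,0,0],[0.08,0.38,0],1]]'; python3 -m inch '[[[0,0,0],[0.08,0.38,0],1],[[0,0,0],[0.08,0.38,0],1],[[0,0,0],[0.08,0.38,0.05],1],[[0,0,0],[0.03,0.12,0.1],1],[[0,0,0],[0,0,0.1],1],[[0,0,0],[0,0,0],1],[[0,0,0],[0,0,0],1]]'
cat > fit.py <<'E'
from h import *
import sys
n,x,y=sys.argv[1],float(sys.argv[2]),float(sys.argv[3])
w=np.load(n+".npz")["w"]; P=w.reshape(-1,3); P=P[~np.isnan(P[:,0])]; t=read_state()["tool_pos"]
q=P[(P[:,2]>t[2]-.02)&(P[:,2]<t[2]+.0)&(np.hypot(P[:,0]-t[0],P[:,1]-t[1])<.05)]; print("collar",circ(q),q.min(0),q.max(0),np.median(q[:,2]))
q=P[(P[:,2]>.066)&(P[:,2]<.074)&(np.hypot(P[:,0]-x,P[:,1]-y)<.05)]; print("rim",len(q)); print(circ(q),q.min(0),q.max(0)) if len(q)>10 else 0
f=P[(P[:,2]>.006)&(P[:,2]<.014)&(np.hypot(P[:,0]-x,P[:,1]-y)<.07)]; print("foot",cv2.minAreaRect(f[:,:2].astype(np.float32)) if len(f)>10 else 0)
E
python3 wl.py w5 large_socket_rim; python3 fit.py w5 .434 .361
```

```text
t: 11.03
tool_pos: [0.4315, 0.2245, 0.2954]
ee_rot: [0.112, 0.994, 0.0, 0.0]
ft_force: [1.3, -0.1, -2.1]
finger_gap: 0.307
gripper_force: 59.7
t: 11.62
tool_pos: [0.4333, 0.351, 0.2697]
ee_rot: [0.112, 0.994, -0.001, -0.001]
ft_force: [0.4, -0.6, -2.0]
finger_gap: 0.302
gripper_force: 59.9
tcp [0.4337 0.3508 0.2704] [-0.001  -0.5321 -2.5008] [ 0.6803  0.2852  0.223   1.5091 -0.0002  0.9045]
large_socket_rim 0.63 [285 184] [0.4554 0.3567 0.0187] at rim z: [0.4437 0.3578]
collar [0.4363 0.3504 0.0252] [0.4025 0.3166 0.2533] [0.4559 0.384  0.2708] 0.26049928769060726
rim 672
[0.4369 0.3618 0.0279] [0.406  0.3302 0.0661] [0.4622 0.393  0.0723]
foot ((0.4371122717857361, 0.3616226017475128), (0.08363790810108185, 0.08394327759742737), 7.5634989738464355)
```

View pics/w5.png

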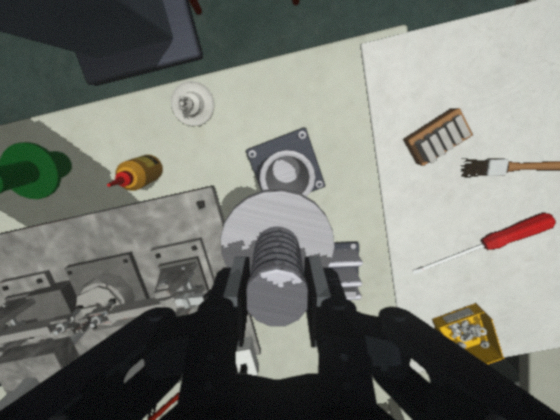

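The open large socket is at (285,172), with the held large plug's collar at (277,240). Fit: the rim is 11 mm in +y from the plug.

```bash
python3 -m inch '[[[0,0,0],[0.02,0.11,0],1],[[0,0,0],[0,0,0.3],1],[[0,0,0],[0,0,0.35],1],[[0,0,0],[0,0,0.3],1],[[0,0,0],[0,0,0.2],1],[[0,0,0],[0,0,0.15],1],[[0,0,0],[0,0,0.1],1],[[0,0,0],[0,0,0.05],1],[[0,0,0],[0,0,0],1],[[0,0,0],[0,0,0],1]]'; python3 wl.py w6; python3 fit.py w6 .436 .361
```

```text
t: 12.55
tool_pos: [0.4348, 0.363, 0.126]
ee_rot: [0.112, 0.994, 0.0, 0.0]
ft_force: [0.6, -0.0, -2.5]
finger_gap: 0.305
gripper_force: 59.9
tcp [0.435  0.3631 0.1263] [ 0.3882  0.0418 -1.9759] [ 0.6956  0.342  -0.0646  1.1624 -0.      0.9196]
collar [0.4377 0.3624 0.0252] [0.4042 0.3288 0.1098] [0.4573 0.3961 0.1263] 0.116764661035757
rim 713
[0.4417 0.361  0.0324] [0.4061 0.3355 0.0663] [0.4326 0.3928 0.0713]
foot ((0.4369676113128662, 0.36164405941963196), (0.08282546699047089, 0.08394382148981094), 7.77458381652832)
```

```bash
python3 -m inch '[[[0,0,0],[0.005,-0.008,0.12],1],[[0,0,0],[0,0,0.1],1],[[0,0,0],[0,0,0.06],1],[[0,0,0],[0,0,0.03],1],[[0,0,0],[0,0,0],1]]';python3 -m inch '[[[0,0,0],[0,0,0.03],1],[[0,0,0],[0,0,0.02],1],[[0,0,0],[0,0,0.01],1],[[0,0,0],[0,0,0],1],[[0,0,0],[0,0,0],1]]'
```

```text
t: 13.02
tool_pos: [0.4334, 0.3617, 0.0935]
ee_rot: [0.112, 0.994, -0.0, -0.0]
ft_force: [-0.3, -0.1, -2.8]
finger_gap: 0.301
gripper_force: 60.1
t: 13.43
tool_pos: [0.4337, 0.362, 0.0882]
ee_rot: [0.112, 0.994, 0.0, 0.0]
ft_force: [0.0, -0.6, -3.6]
finger_gap: 0.306
gripper_force: 60.1
```

```bash
python3 -m inch '[[[0,0,0],[0,0,0.01],1],[[0,0,0],[0,0,0],0.2],[[0,0,0],[0,0,0],-0.2],[[0,0,0],[0,0,0],-1],[[0,0,0],[0,0,0],-1],[[0,0,0],[0,0,0],-1],[[0,0,0],[0,0,-0.3],-1],[[0,0,0],[0,0,-0.4],-1],[[0,0,0],[0,0,-0.4],-1],[[0,0,0],[0,0,-0.4],-1],[[0,0,0],[0,0,-0.2],-1],[[0,0,0],[0,0,0],-1]]'; python3 wl.py w7 rack_slot
python3 - <<'E'
from h import *
w=np.load("w7.npz")["w"]; P=w.reshape(-1,3); P=P[~np.isnan(P[:,0])]
q=P[np.hypot(P[:,0]-.436,P[:,1]-.362)<.05]
for n,a,b in (("cap",.125,.145),("collar",.07,.09)):
    r=q[(q[:,2]>a)&(q[:,2]<b)]; print(n,len(r),np.median(r[:,2]),circ(r),r.min(0),r.max(0))
q=P[(P[:,0]>.5)&(P[:,0]<.66)&(P[:,1]>.25)&(P[:,1]<.46)]
wt=q[(q[:,2]>.0505)&(q[:,2]<.0535)]; print("walltops",len(wt),cv2.minAreaRect(wt[:,:2].astype(np.float32)))
al=q[(q[:,2]>.03)&(q[:,2]<.07)]; r=cv2.minAreaRect(al[:,:2].astype(np.float32)); print("upper",r)
c=q[(q[:,2]>.007)&(q[:,2]<.07)]; print("all rack",cv2.minAreaRect(c[:,:2].astype(np.float32)))
# direction by wall-top lines
best=max(np.radians(np.arange(0,20,.25)),key=lambda a:np.sum(np.histogram(wt[:,0]*np.cos(a)-wt[:,1]*np.sin(a),np.arange(.3,.7,.001))[0].astype(float)**2)); print("angle",np.degrees(best))
u=q[:,0]*np.cos(best)-q[:,1]*np.sin(best); v=q[:,0]*np.sin(best)+q[:,1]*np.cos(best)
for lo in np.arange(u.min(),u.max(),.003):
    m=(u>=lo)&(u<lo+.003); print(round(lo,3),m.sum(),np.round(np.percentile(q[m,2],[10,50,90]),3) if m.sum() else 0, end=";")
m=(q[:,2]>.04)&(q[:,2]<.065); print("\nv range",v[m].min(),v[m].max())
E
```

```text
t: 14.43
tool_pos: [0.4352, 0.3633, 0.2625]
ee_rot: [0.112, 0.994, 0.003, 0.003]
ft_force: [-0.4, -0.9, -0.1]
finger_gap: 0.996
gripper_force: 0.0
tcp [0.4346 0.3628 0.2597] [ 0.5129 -1.1269 -0.2009] [ 0.6956  0.2959  0.2112  1.4812 -0.0001  0.9193]
rack_slot 0.75 [291 266] [0.5572 0.3559 0.0498] at rim z: [0.5463 0.3571]
cap 717 0.13397490732569656 [0.4363 0.3614 0.01  ] [0.4227 0.3473 0.1289] [0.4506 0.3755 0.136 ]
collar 2067 0.07799626306544272 [0.4396 0.3606 0.027 ] [0.4028 0.3279 0.0713] [0.4704 0.3948 0.0897]
walltops 787 ((0.6131577491760254, 0.3428654074668884), (0.161624476313591, 0.11811897158622742), 79.654296875)
upper ((0.5799192786216736, 0.3416098356246948), (0.15985098481178284, 0.18313497304916382), 0.006053654011338949)
all rack ((0.5799189805984497, 0.34436485171318054), (0.15985098481178284, 0.18864499032497406), 0.006053654011338949)
angle 10.5
0.409 23 [-0.002 -0.001  0.001];0.412 47 [-0.002 -0.001 -0.   ];0.415 75 [-0.002 -0.001 -0.   ];0.418 95 [-0.002 -0.001  0.   ];0.421 124 [-0.002 -0.001  0.   ];0.424 147 [-0.002 -0.001  0.   ];0.427 175 [-0.002 -0.001 -0
[... 1231 characters left out ...]
1 -0.   ];0.544 41 [-0.002 -0.001  0.001];0.547 50 [-0.002 -0.001  0.043];0.55 71 [-0.002 -0.     0.043];0.553 72 [-0.002 -0.     0.043];0.556 71 [-0.002  0.     0.043];0.559 63 [-0.002  0.     0.043];0.562 66 [-0.002 -0.     0.044];0.565 60 [-0.002  0.016  0.044];0.568 39 [-0.001  0.042  0.044];0.571 141 [-0.002 -0.001  0.043];0.574 189 [-0.002 -0.001  0.043];0.577 180 [-0.002 -0.001  0.042];0.58 172 [-0.002 -0.001  0.044];0.583 137 [-0.002 -0.001  0.044];0.586 124 [-0.002 -0.001  0.043];0.589 122 [-0.002 -0.     0.06 ];0.592 154 [-0.002  0.05   0.068];0.595 123 [-0.002  0.044  0.072];0.598 56 [-0.001  0.058  0.073];0.601 12 [0.067 0.073 0.074];
v range 0.3372092455241272 0.5302282864957234
```

View pics/w7.png

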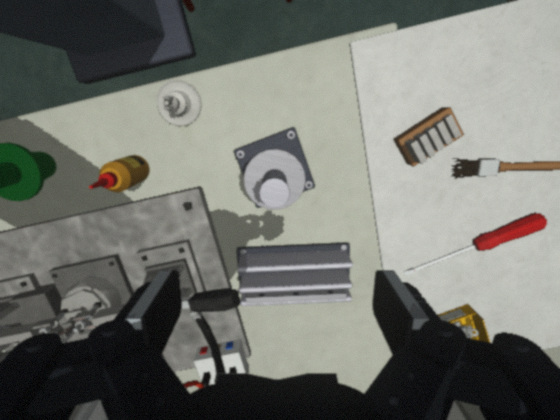

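The large plug's cap is at z 0.134 and its collar at 0.078, so it's seated. The rack sits at (295,272), with a black machine handle near its left end at (215,300). I'll get the slot ends, the handle extent and the plate pose.

Run:
```python
from h import *
a=np.radians(10.5)
for f in ("w7","t0"):
    w=np.load(f+".npz")["w"]; P=w.reshape(-1,3); P=P[~np.isnan(P[:,0])]
    q=P[(P[:,0]>.5)&(P[:,0]<.66)&(P[:,1]>.2)&(P[:,1]<.5)]
    u=q[:,0]*np.cos(a)-q[:,1]*np.sin(a); v=q[:,0]*np.sin(a)+q[:,1]*np.cos(a)
    for n,lo,hi,za,zb in (("wall1",.478,.489,.03,.056),("wall2",.508,.519,.03,.056),("plate",.519,.53,.054,.064),("floor",.488,.512,.005,.02)):
        m=(u>lo)&(u<hi)&(q[:,2]>za)&(q[:,2]<zb); print(f,n,m.sum(),"v",np.percentile(v[m],[0,1,50,99,100]),"u",np.percentile(u[m],[0,2,50,98,100]))
    h=q[(q[:,2]>.12)&(q[:,2]<.2)&(q[:,0]<.56)&(q[:,1]>.25)]; print("handle",h.min(0),h.max(0)) if len(h) else 0
    # wall2 top line fit
    m=(u>.51)&(u<.522)&(q[:,2]>.049)&(q[:,2]<.055); print("wall2 slope",np.degrees(np.polyfit(v[m],u[m],1)[0]))
P=np.load("t0.npz")["w"].reshape(-1,3); P=P[~np.isnan(P[:,0])]
q=P[(P[:,0]>.36)&(P[:,0]<.445)&(P[:,1]>-.3)&(P[:,1]<-.12)&(P[:,2]>.06)]
for _ in range(4):
    c=q.mean(0); n=np.linalg.svd(q-c)[2][2]; n*=np.sign(n[2]); d=(q-c)@n; q=q[abs(d)<max(.002,1.0*d.std())]
print("plate face n",n,"c",c,len(q),"tilt",np.degrees(np.arcsin(n[2])),"az",np.degrees(np.arctan2(n[1],n[0])))
ps=np.load("s0.npz")["w"].reshape(-1,3)
Q=P[(P[:,0]>.36)&(P[:,0]<.47)&(P[:,1]>-.33)&(P[:,1]<-.1)&(P[:,2]>.02)]; Q=Q[abs((Q-c)@n)<.003]
y=np.cross([0,0,1],n); y/=np.linalg.norm(y); x=np.cross(y,n)
print("x",x,"y",y); A=(Q-c)@x; B=(Q-c)@y; print("x ext",np.percentile(A,[0,1,99,100]),"y ext",np.percentile(B,[0,1,99,100]))
A2=A[abs(B)<.05]
m=c+x*(np.percentile(A,1)+.05)+y*(np.percentile(B,[1,99]).mean()); print("top-face centre",m)
```

```text
w7 wall1 1600 v [0.3233 0.3266 0.4411 0.528  0.5301] u [0.478  0.4794 0.4819 0.4882 0.4889]
w7 wall2 1538 v [0.3185 0.336  0.4471 0.5279 0.5299] u [0.508  0.5092 0.5118 0.518  0.519 ]
w7 plate 781 v [0.3914 0.3927 0.4563 0.5191 0.5206] u [0.5198 0.5202 0.5236 0.5294 0.53  ]
w7 floor 664 v [0.376  0.377  0.4908 0.601  0.6028] u [0.488  0.4891 0.511  0.5119 0.512 ]
handle [0.5125 0.2501 0.1337] [0.5348 0.3075 0.1687]
wall2 slope -0.05815554819762437
t0 wall1 206 v [0.3251 0.3319 0.4599 0.5264 0.5272] u [0.4782 0.4786 0.4815 0.487  0.4879]
t0 wall2 324 v [0.3226 0.3295 0.4392 0.5261 0.5298] u [0.5081 0.5084 0.5121 0.5188 0.519 ]
t0 plate 193 v [0.3035 0.3084 0.4353 0.5185 0.5205] u [0.519  0.5191 0.5234 0.5294 0.53  ]
t0 floor 398 v [0.3748 0.3774 0.4721 0.5991 0.6028] u [0.4885 0.4909 0.5027 0.5106 0.5118]
handle [0.5104 0.2514 0.1407] [0.5338 0.3063 0.172 ]
wall2 slope -0.621790042922159
plate face n [ 0.8187 -0.053   0.5718] c [ 0.4095 -0.2062  0.0855] 408 tilt 34.8766738809965 az -3.7032400404391064
x [ 0.5706 -0.0369 -0.8204] y [ 0.0646  0.9979 -0.    ]
x ext [-0.0391 -0.0352  0.0708  0.0763] y ext [-0.1221 -0.0723  0.0748  0.0759]
top-face centre [ 0.4181 -0.2055  0.0733]
```

Run:
```python
from h import *
s=read_state()["tool_pos"]
plan(((.37,.2,.29),None,0),((.355,-.2,.29),None,0),((.355,-.2,.29),-3.7,0),((.355,-.2,.29),-3.7,-30),((.345,-.2,.23),-3.7,-30))
```

```text
turn [0. 0. 0.] rows>=0.0 | shift [ 0.2635 -1.7233 -0.3253] rows>=4.3
turn [0. 0. 0.] rows>=0.0 | shift [-0.7414 -3.9336 -0.0043] rows>=9.6
turn [ 0.0037 -0.      2.8232] rows>=11.3 | shift [0. 0. 0.] rows>=0.0
turn [-1.0472  0.     -0.    ] rows>=4.2 | shift [0. 0. 0.] rows>=0.0
turn [0. 0. 0.] rows>=0.0 | shift [-0.0065 -0.3864  0.4697] rows>=1.5
```

```bash
python3 -m inch '[[[0,0,0],[0.06,-0.36,-0.08],-1],[[0,0,0],[0.06,-0.36,-0.08],-1],[[0,0,0],[0.06,-0.36,-0.08],-1],[[0,0,0],[0.06,-0.36,-0.08],-1],[[0,0,0],[-0.02,-0.36,0],-1],[[0,0,0],[-0.07,-0.38,0],-1],[[0,0,0],[-0.07,-0.38,0],-1],[[0,0,0],[-0.07,-0.38,0],-1],[[0,0,0],[-0.07,-0.38,0],-1],[[0,0,0],[-0.07,-0.38,0],-1],[[0,0,0],[-0.07,-0.38,0],-1],[[0,0,0],[-0.07,-0.38,0],-1]]'; python3 -m inch '[[[0,0,0],[-0.07,-0.38,0],-1],[[0,0,0],[-0.07,-0.38,0],-1],[[0,0,0],[-0.07,-0.36,0],-1],[[0,0,0.235],[0,0,0],-1],[[0,0,0.235],[0,0,0],-1],[[0,0,0.235],[0,0,0],-1],[[0,0,0.235],[0,0,0],-1],[[0,0,0.235],[0,0,0],-1],[[0,0,0.235],[0,0,0],-1],[[0,0,0.235],[0,0,0],-1],[[0,0,0.235],[0,0,0],-1],[[0,0,0.235],[0,0,0],-1]]'; python3 -m inch '[[[0,0,0.235],[0,0,0],-1],[[0,0,0.235],[0,0,0],-1],[[0,0,0.235],[0,0,0],-1],[[-0.2,0,0],[0,0,0],-1],[[-0.2,0,0],[0,0,0],-1],[[-0.2,0,0],[0,0,0],-1],[[-0.2,0,0],[0,0,0],-1],[[-0.245,0,0],[0,0,0],-1],[[0,0,0],[0,0,0],-1],[[0,0,0],[0,0,0],-1]]'; python3 wl.py w8 plate plate_mid rest
cat > pl.py <<'E'
from h import *
import sys
w=np.load(sys.argv[1]+".npz")["w"];P=w.reshape(-1,3); P=P[~np.isnan(P[:,0])]
P=P[(P[:,0]>.35)&(P[:,0]<.47)&(P[:,1]>-.32)&(P[:,1]<-.1)&(P[:,2]>.012)&(P[:,2]<.135)]
rng=np.random.default_rng(0); best=(0,)
for _ in range(600):
    a=P[rng.choice(len(P),3)]; n=np.cross(a[1]-a[0],a[2]-a[0]); L=np.linalg.norm(n)
    if L<1e-5: continue
    n/=L; n*=np.sign(n[0])
    if not(.25<n[2]<.7): continue
    k=(abs((P-a[0])@n)<.0015).sum()
    if k>best[0]: best=(k,n,a[0])
k,n,c=best; q=P[abs((P-c)@n)<.002]; c=q.mean(0); n=np.linalg.svd(q-c,full_matrices=False)[2][2]; n*=np.sign(n[0])
y=np.cross([0,0,1],n); y/=np.linalg.norm(y); x=np.cross(y,n); q=P[abs((P-c)@n)<.002]
A=(q-c)@x;B=(q-c)@y; print(k,"n",n,"lean",np.degrees(np.arcsin(n[2])),"az",np.degrees(np.arctan2(n[1],n[0])),"x ext",np.percentile(A,[0,.5,99.5,100]),"y ext",np.percentile(B,[0,.5,99.5,100]))
print("x",x); print("topedge mid-plane centre (y from ext)",c+x*np.percentile(A,.5)+y*np.percentile(B,[.5,99.5]).mean()-.008*n, "c",c)
E
python3 pl.py w8
```

```text
t: 15.53
tool_pos: [0.3597, -0.0805, 0.2878]
ee_rot: [0.112, 0.994, 0.0, -0.001]
ft_force: [1.3, -0.5, -0.2]
finger_gap: 1.001
gripper_force: 0.0
t: 16.53
tool_pos: [0.3559, -0.1924, 0.2875]
ee_rot: [0.6, 0.8, -0.0, -0.001]
ft_force: [0.0, -0.0, -0.1]
finger_gap: 0.995
gripper_force: 0.0
t: 17.37
tool_pos: [0.3543, -0.1922, 0.287]
ee_rot: [0.706, 0.66, 0.176, 0.187]
ft_force: [0.1, -0.1, -0.1]
finger_gap: 0.999
gripper_force: 0.0
tcp [ 0.3558 -0.193   0.2885] [ 0.293  -0.2608  0.1778] [-0.7666 -0.3368 -0.4724  1.0221  0.3271  0.9383]
plate 0.96 [226 183] [ 0.3946 -0.1955  0.1093] at rim z: [ 0.4091 -0.2057]
plate_mid 0.63 [229 184] [ 0.3976 -0.197   0.11  ] at rim z: [ 0.4122 -0.207 ]
rest 0.73 [222 171] [ 0.3924 -0.1825  0.1074] at rim z: [ 0.4053 -0.191 ]
1854 n [ 0.8503 -0.0614  0.5226] lean 31.509442155972934 az -4.129402386624907 x ext [-0.044  -0.0434  0.0594  0.0602] y ext [-0.079  -0.077   0.0695  0.0702]
x [ 0.5213 -0.0376 -0.8526]
topedge mid-plane centre (y from ext) [ 0.3887 -0.2026  0.108 ] c [ 0.4183 -0.201   0.0752]
```

View pics/w8.png

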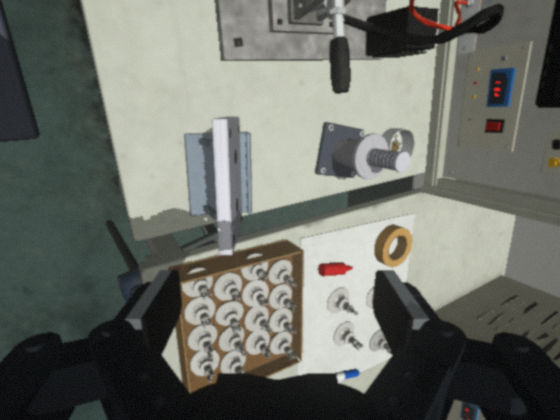

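The wrist view shows the plate's top edge as a strip at (226,185), parallel to the image's vertical, on the rest; the fingers straddle its direction.

Run:
```python
from h import *
plan(((.359,-.201,.159),-4,-30),((.404,-.204,.0814),-4,-30))
```

```text
turn [-0.0037 -0.0073  0.0139] rows>=0.1 | shift [-0.0762 -0.6371  1.1404] rows>=3.1
turn [0. 0. 0.] rows>=0.0 | shift [0.0015 0.0026 0.8975] rows>=2.2
```

```bash
python3 -m inch '[[[0,0,0],[-0.02,-0.16,0.28],-1],[[0,0,0],[-0.02,-0.16,0.28],-1],[[0,0,0],[-0.02,-0.16,0.29],-1],[[0,0,0.01],[-0.02,-0.16,0.29],-1],[[0,0,0],[0,0,0.25],-1],[[0,0,0],[0,0,0.2],-1],[[0,0,0],[0,0,0],-1]]'; python3 wl.py w9; python3 pl.py w9;  python3 - <<'E'
from h import *
plan(((.404,-.204,.0814),-4,-30))
E
```

```text
t: 18.15
tool_pos: [0.3805, -0.2012, 0.1162]
ee_rot: [0.706, 0.66, 0.177, 0.185]
ft_force: [-0.1, 0.7, -0.1]
finger_gap: 0.999
gripper_force: 0.0
tcp [ 0.3804 -0.2014  0.1178] [-0.9082 -0.0688  0.4914] [-0.7305 -0.1704 -0.8309  0.4909  0.3147  0.9739]
1845 n [ 0.9639 -0.0499  0.2614] lean 15.151120691457136 az -2.962859401182922 x ext [-0.0199 -0.0191  0.0403  0.0483] y ext [-0.0807 -0.0785  0.0683  0.0688]
x [ 0.261  -0.0135 -0.9652]
topedge mid-plane centre (y from ext) [ 0.3811 -0.2025  0.1065] c [ 0.394  -0.198   0.0901]
turn [-0.0099 -0.0134  0.0039] rows>=0.1 | shift [-0.0098  0.0237  0.4336] rows>=1.0
```

View pics/w9.png

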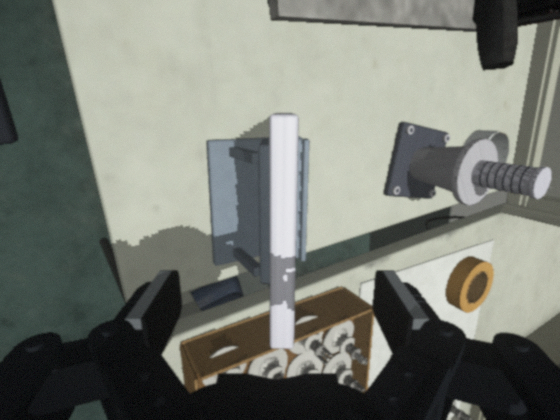

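The plate is seen exactly edge-on at column 284, between the fingers (centre about 278), so the lean and yaw match. I'll advance and grip.

```bash
python3 -m inch '[[[0,0,0],[-0.01,0.02,0.15],-1],[[0,0,0],[0,0,0.15],-1],[[0,0,0],[0,0,0.13],-1],[[0,0,0],[0,0,0],-1],[[0,0,0],[0,0,0],0.3],[[0,0,0],[0,0,0],0.3],[[0,0,0],[0,0,0],1],[[0,0,0],[0,0,0],1],[[0,0,0],[0,0,0],1],[[0,0,0],[0,0,0],1],[[0,0,0],[0,0,0],1],[[0,0,0],[0,0,0],1]]'; python3 -m inch '[[[0,0,0],[0,0,0],1],[[0,0,0],[0,0.05,-0.05],1],[[0,0,0],[0,0.05,-0.1],1],[[0,0,0],[0,0,-0.2],1],[[0,0,0],[0,0,0],1]]'
```

```text
t: 19.2
tool_pos: [0.4034, -0.2052, 0.0837]
ee_rot: [0.706, 0.659, 0.177, 0.189]
ft_force: [-0.5, -0.4, 4.2]
finger_gap: -0.001
gripper_force: 2.1
t: 19.62
tool_pos: [0.3943, -0.2046, 0.1208]
ee_rot: [0.706, 0.66, 0.177, 0.189]
ft_force: [1.0, -0.8, 0.8]
finger_gap: -0.002
gripper_force: 0.0
```

```bash
python3 - <<'E'
from h import *
a=camera("wrist");b=camera("scene");t=camera("top")
np.savez("w10",w=cloud(a),px=a["pixels"]); np.savez("t10",w=cloud(t),px=t["pixels"])
T=cv2.resize(t["pixels"][190:280,350:470],(560,420)); im=np.hstack([a["pixels"],T]); cv2.imwrite("pics/c10.png",cv2.resize(im,(800,300))[:,:,::-1])
E
python3 pl.py t10
```

```text
796 n [ 0.8546 -0.0609  0.5157] lean 31.045428706804312 az -4.078243301401963 x ext [-0.055  -0.0528  0.0537  0.0573] y ext [-0.0801 -0.0786  0.0695  0.0708]
x [ 0.5144 -0.0367 -0.8568]
topedge mid-plane centre (y from ext) [ 0.3855 -0.2035  0.1116] c [ 0.4198 -0.2014  0.0705]
```

View pics/c10.png

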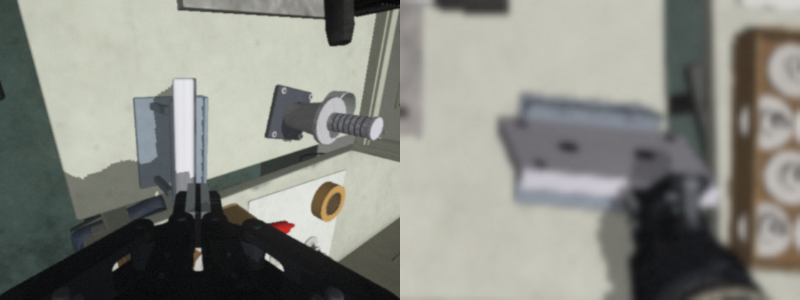

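The plate is still in place and the fingers shut empty. I'll check where the fingertips really are relative to the plate.

Run:
```python
from h import *
p=camera("wrist"); s=read_state(); w=cloud(p)
def proj(P,p=p):
    c=p["view"]@np.r_[P,1]; return c[0]/c[2]*p["fx"]+p["cx"],c[1]/c[2]*p["fy"]+p["cy"],c[2]
Rt=R.from_quat(s["ee_rot"]); print("TCP",s["tool_pos"],"px",proj(s["tool_pos"]),"grasp px",proj(s["tool_pos"]-.019*Rt.as_matrix()[:,2]))
print(Rt.as_matrix()); print("cam pos",np.linalg.inv(p["view"])[:3,3],"fwd",p["view"][2,:3])
for v in range(110,330,15): print(v,[np.round(w[v,u],3).tolist() for u in (255,262,277,284)])
for n,y in (("+y",-.13),("mid",-.2035),("-y",-.278)): print(n,proj(np.array([.3855,y,.1116])))
```

```text
TCP [ 0.3941 -0.2041  0.118 ] px (np.float64(274.3096086391126), np.float64(249.57900440055369), np.float64(0.18520311833486264)) grasp px (np.float64(274.00885224390584), np.float64(265.09773389351864), np.float64(0.16707736644411134))
[[ 0.0675  0.8648  0.4976]
 [ 0.9977 -0.0598 -0.0313]
 [ 0.0027  0.4986 -0.8668]]
cam pos [ 0.3159 -0.1227  0.2664] fwd [ 0.4537 -0.329  -0.8282]
110 [[0.395, -0.129, 0.106], [0.398, -0.129, 0.108], [0.469, -0.135, -0.001], [0.477, -0.136, -0.002]]
125 [[0.394, -0.137, 0.106], [0.397, -0.137, 0.108], [0.468, -0.148, -0.001], [0.475, -0.149, -0.0]]
140 [[0.393, -0.144, 0.107], [0.396, -0.144, 0.109], [0.452, -0.158, 0.026], [0.457, -0.158, 0.028]]
155 [[0.393, -0.152, 0.106], [0.395, -0.152, 0.109], [0.451, -0.17, 0.026], [0.456, -0.17, 0.029]]
170 [[0.392, -0.16, 0.106], [0.395, -0.161, 0.108], [0.451, -0.183, 0.025], [0.455, -0.183, 0.03]]
185 [[0.39, -0.168, 0.108], [0.394, -0.169, 0.109], [0.449, -0.195, 0.026], [0.455, -0.196, 0.029]]
200 [[0.39, -0.177, 0.106], [0.393, -0.177, 0.109], [0.449, -0.209, 0.026], [0.454, -0.209, 0.03]]
215 [[0.389, -0
[... 386 characters left out ...]
]
275 [[0.367, -0.195, 0.151], [0.367, -0.192, 0.158], [0.372, -0.192, 0.161], [0.374, -0.192, 0.163]]
290 [[0.361, -0.195, 0.161], [0.361, -0.191, 0.169], [0.366, -0.191, 0.172], [0.368, -0.191, 0.174]]
305 [[0.353, -0.188, 0.18], [0.356, -0.19, 0.179], [0.363, -0.195, 0.175], [0.362, -0.19, 0.182]]
320 [[0.35, -0.19, 0.185], [0.353, -0.191, 0.185], [0.363, -0.201, 0.175], [0.36, -0.192, 0.187]]
+y (np.float64(243.3443885758472), np.float64(113.00026969017792), np.float64(0.1622186820915347))
mid (np.float64(255.39105440100124), np.float64(248.63667977464056), np.float64(0.18639976571623743))
-y (np.float64(264.78265934533283), np.float64(354.3790983051499), np.float64(0.21090984367597013))
```

```bash
python3 -m inch '[[[0,0,0],[0,0,-0.25],1],[[0,0,0],[0,0,-0.25],1],[[0,0,0],[0,0,0],0],[[0,0,0],[0,0,0],0],[[0,0,0],[0,0,0],0],[[0,0,0],[0,0,0],0]]'; python3 wl.py w11
python3 - <<'E'
from h import *
w=np.load("w11.npz")["w"];P=w.reshape(-1,3); P=P[~np.isnan(P[:,0])]
P=P[(P[:,0]>.35)&(P[:,0]<.47)&(P[:,1]>-.30)&(P[:,1]<-.1)&(P[:,2]>.06)&(P[:,2]<.125)]
Rt=Rdown(-4,-30).as_matrix(); tcp=read_state()["tool_pos"]; q=(P-tcp)@Rt
for lo in np.arange(-.04,.04,.002):
    m=(q[:,1]>=lo)&(q[:,1]<lo+.002)
    if m.sum()>5: print("n %.3f"%lo,m.sum(),"z pct",np.percentile(q[m,2],[5,50,95]),"x",np.percentile(q[m,0],[2,98]))
E
```

```text
t: 20.32
tool_pos: [0.3691, -0.2022, 0.1605]
ee_rot: [0.706, 0.66, 0.177, 0.187]
ft_force: [0.1, 0.2, 0.1]
finger_gap: 0.498
gripper_force: 0.0
tcp [ 0.3691 -0.2022  0.1605] [-0.3087 -0.0412  0.229 ] [-0.7591 -0.2366 -0.7504  0.643   0.3257  0.9487]
n -0.018 71 z pct [0.0574 0.0581 0.0592] x [-0.0709  0.0555]
n -0.016 521 z pct [0.0558 0.0569 0.0582] x [-0.0693  0.0721]
n -0.014 549 z pct [0.0555 0.0566 0.0575] x [-0.0711  0.0727]
n -0.012 548 z pct [0.0554 0.0566 0.0577] x [-0.07    0.0727]
n -0.010 554 z pct [0.0554 0.0565 0.0575] x [-0.0704  0.0727]
n -0.008 537 z pct [0.0554 0.0565 0.0576] x [-0.0707  0.0727]
n -0.006 564 z pct [0.0553 0.0564 0.0575] x [-0.0698  0.0726]
n -0.004 520 z pct [0.0554 0.0565 0.0575] x [-0.0708  0.0728]
n -0.002 546 z pct [0.0558 0.0572 0.0589] x [-0.0682  0.0728]
n 0.000 167 z pct [0.0713 0.0883 0.0977] x [-0.0688  0.0701]
```

```bash
python3 -m inch '[[[0,0,0],[0,-0.085,0.1],0],[[0,0,0],[0,0,0.25],0],[[0,0,0],[0,0,0.25],0],[[0,0,0],[0,0,0.2],0],[[0,0,0],[0,0,0.15],0],[[0,0,0],[0,0,0],0]]'; python3 wl.py w12; python3 -m inch '[[[0,0,0],[0,0,0],0.4],[[0,0,0],[0,0,0],0.6],[[0,0,0],[0,0,0],0.6]]'; python3 -m inch '[[[0,0,0],[0,0,0],1],[[0,0,0],[0,0,0],1]]';python3 -m inch '[[[0,0,0],[0,0,0],1],[[0,0,0],[0,0,0],1],[[0,0,0],[0,0,0],1]]'; python3 wl.py w13; python3 -c "
import cv2,numpy as np
cv2.imwrite('pics/c13.png',cv2.resize(np.hstack([cv2.imread('pics/w12.png'),cv2.imread('pics/w13.png')]),(800,300)))"
```

```text
t: 20.87
tool_pos: [0.4087, -0.2037, 0.0719]
ee_rot: [0.706, 0.66, 0.177, 0.185]
ft_force: [-1.0, 0.1, 0.0]
finger_gap: 0.502
gripper_force: 0.0
tcp [ 0.4085 -0.2039  0.0731] [ 0.0271 -0.4717 -0.5696] [-0.6757 -0.0577 -0.8903  0.3028  0.2915  1.0275]
t: 21.17
tool_pos: [0.4092, -0.2054, 0.0759]
ee_rot: [0.706, 0.659, 0.177, 0.188]
ft_force: [0.1, -0.2, -0.1]
finger_gap: 0.198
gripper_force: 0.5
t: 21.33
tool_pos: [0.409, -0.2054, 0.0761]
ee_rot: [0.706, 0.659, 0.177, 0.188]
ft_force: [-6.1, 1.8, 6.4]
finger_gap: 0.161
gripper_force: 58.5
t: 21.58
tool_pos: [0.409, -0.2054, 0.0761]
ee_rot: [0.706, 0.659, 0.177, 0.189]
ft_force: [-6.3, 1.3, 6.3]
finger_gap: 0.165
gripper_force: 58.5
tcp [ 0.409  -0.2054  0.0761] [-6.3242  1.4641  6.5619] [-0.6776 -0.0633 -0.8888  0.3042  0.2914  1.0275]
```

View pics/c13.png

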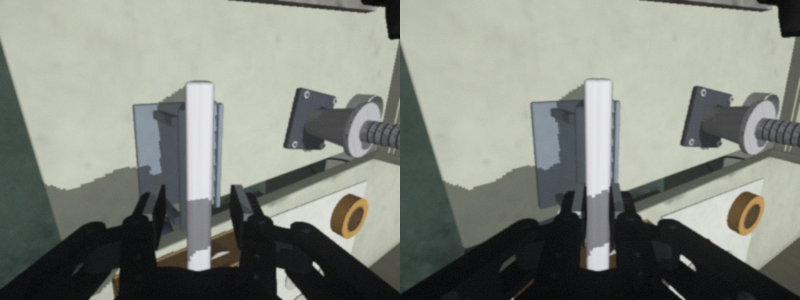

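The left half shows the plate (column 200) centred between half-open fingers, and the right half shows it gripped (gap 0.165, 58 N). That was picture 11, one over the limit of 10, so I'll view no more and use only numbers from here.

```bash
python3 -m inch '[[[0,0,0],[0,0.01,-0.06],1],[[0,0,0],[0,0.01,-0.1],1],[[0,0,0],[0,0,-0.15],1],[[0,0,0],[0,0,-0.2],1],[[0,0,0],[0,0,-0.25],1],[[0,0,0],[0,0,-0.25],1],[[0,0,0],[0,-0.05,-0.25],1],[[0,0,0],[0,0.2,-0.3],1],[[0,0,0],[0,0.2,-0.3],1],[[0,0,0],[0,0,0],1]]'
python3 - <<'E'
from h import *
a=np.radians(10.5); s=np.array([.5749,.3557]); 
plan(((.36,-.19,.29),None,0),((.36,-.19,.29),-4,0),((.36,-.19,.29),-10.5,0),((.40,.2,.29),-10.5,0),((*s,.29),-10.5,0))
E
```

```text
t: 22.47
tool_pos: [0.3504, -0.2037, 0.2625]
ee_rot: [0.705, 0.659, 0.177, 0.193]
ft_force: [1.4, -1.4, -3.3]
finger_gap: 0.163
gripper_force: 59.9
turn [0. 0. 0.] rows>=0.0 | shift [ 0.1417  0.2138 -0.1939] rows>=0.8
turn [1.0613 0.0079 0.0058] rows>=4.2 | shift [0. 0. 0.] rows>=0.0
turn [0.     0.     0.2269] rows>=0.9 | shift [0. 0. 0.] rows>=0.0
turn [0. 0. 0.] rows>=0.0 | shift [ 3.9076 -0.3174  0.    ] rows>=9.4
turn [0. 0. 0.] rows>=0.0 | shift [1.8497 1.436  0.    ] rows>=5.6
```

```bash
python3 -m inch '[[[0,0,0],[0,0.1,-0.1],1],[[0.21,0,0],[0,0.1,-0.1],1],[[0.21,0,0],[0,0,0],1],[[0.21,0,0],[0,0,0],1],[[0.21,0,0],[0,0,0],1],[[0.22,0,0],[0,0,0],1],[[0,0,0.115],[0,0,0],1],[[0,0,0.115],[0,0,0],1],[[0,0,0],[0,0,0],1]]'
python3 - <<'E'
from h import *
s=np.array([.5749,.3557])
plan(((.43,.33,.29),-10.5,0),((*s,.25),-10.5,0)); print(read_state()["ft_force"],read_state()["finger_gap"])
P=np.load("t0.npz")["w"].reshape(-1,3); m=(P[:,0]>.45)&(P[:,0]<.68)&(P[:,1]>.2)&(P[:,1]<.5)&(P[:,2]>.172); print(m.sum(),P[m].min(0) if m.any() else 0,P[m].max(0) if m.any() else 0)
E
```

```text
t: 23.22
tool_pos: [0.3561, -0.2017, 0.2812]
ee_rot: [0.769, 0.639, -0.002, -0.005]
ft_force: [0.1, -0.3, -5.2]
finger_gap: 0.161
gripper_force: 60.0
turn [-0.0203 -0.0052 -0.0016] rows>=0.1 | shift [ 5.363  -0.2419 -0.0885] rows>=12.9
turn [0. 0. 0.] rows>=0.0 | shift [0.5168 1.3779 0.4   ] rows>=3.7
[ 0.1204 -0.2688 -5.1974] 0.16123258888253478
119 [0.516  0.2012 0.172 ] [0.6796 0.2998 0.2215]
```

```bash
python3 -m inch '[[[0,0,0],[0.4,-0.02,-0.02],1],[[0,0,0],[0.4,-0.02,-0.02],1],[[0,0,0],[0.4,-0.02,-0.02],1],[[0,0,0],[0.4,-0.02,-0.02],1],[[0,0,0],[0.4,-0.02,-0.02],1],[[0,0,0],[0.4,-0.02,0],1],[[0,0,0],[0.4,-0.02,0],1],[[0,0,0],[0.4,-0.02,0],1],[[0,0,0],[0.4,-0.02,0],1],[[0,0,0],[0.4,-0.02,0],1],[[0,0,0],[0.4,-0.02,0],1],[[0,0,0],[0.4,-0.02,0],1]]'; python3 -m inch '[[[0,0,0],[0.4,0,0],1],[[0,0,0],[0.16,0,0],1],[[0,0,0],[0.13,0.34,0],1],[[0,0,0],[0.13,0.34,0],1],[[0,0,0],[0.13,0.34,0],1],[[0,0,0],[0.13,0.34,0],1],[[0,0,0],[0,0,0],1],[[0,0,0],[0,0,0],1]]'
cat > rk.py <<'E'
from h import *
import sys
s=np.array([.5749,.3557]); p=camera("wrist"); w=cloud(p); P=w.reshape(-1,3); P=P[~np.isnan(P[:,0])]; st=read_state(); t=st["tool_pos"]
print("tcp",t,"j",st["joints"],"f",st["ft_force"],"gap",st["finger_gap"])
q=P[(P[:,0]>.46)&(P[:,0]<.7)&(P[:,1]>.25)&(P[:,1]<.5)]
a=np.radians(10.5); uv=lambda q:(q[:,0]*np.cos(a)-q[:,1]*np.sin(a),q[:,0]*np.sin(a)+q[:,1]*np.cos(a))
tu,tv=uv(t[None]); print("tcp uv",tu,tv)
# held plate top edge
top=q[(q[:,2]>t[2]+.02)&(q[:,2]<t[2]+.05)]; u,v=uv(top); m=(abs(u-tu)<.014)&(v>tv+.02)
r=cv2.minAreaRect(top[m][:,:2].astype(np.float32)) if m.sum()>20 else None; print("plate top",m.sum(),r,np.percentile(u[m],[1,50,99]),v[m].max(),np.percentile(top[m][:,2],[5,50,95]))
for lo in np.arange(tv[0]+.02,tv[0]+.09,.012):
    k=m&(v>=lo)&(v<lo+.012)
    if k.sum()>5: print("  v %.3f u %s z %.4f"%(lo,np.percentile(u[k],[2,98]),np.median(top[k][:,2])))
u,v=uv(q)
for n,lo,hi,za,zb in (("wall1",.474,.495,.047,.055),("wall2",.506,.523,.047,.055)):
    k=(u>lo)&(u<hi)&(q[:,2]>za)&(q[:,2]<zb)
    if k.sum()>5: print(n,k.sum(),"u",np.percentile(u[k],[2,50,98]),"v",np.percentile(v[k],[1,99]))
plan(((*s,t[2]),-10.5,0))
E
python3 rk.py
```

```text
t: 24.22
tool_pos: [0.4188, 0.2759, 0.2935]
ee_rot: [0.768, 0.641, -0.001, -0.003]
ft_force: [1.7, -0.0, -6.1]
finger_gap: 0.168
gripper_force: 59.9
t: 24.88
tool_pos: [0.5743, 0.3553, 0.2895]
ee_rot: [0.769, 0.64, -0.004, -0.004]
ft_force: [-0.6, -0.7, -6.9]
finger_gap: 0.164
gripper_force: 59.5
tcp [0.573  0.3552 0.2908] j [0.5516 0.5266 0.6541 1.7055 0.0066 2.3045] f [-0.7743 -0.614  -6.1853] gap 0.16475794574368083
tcp uv [0.4986] [0.4536]
plate top 4998 ((0.5848087072372437, 0.40149417519569397), (0.055428046733140945, 0.01600351184606552), 79.32843017578125) [0.4941 0.5019 0.5096] 0.529043877511596 [0.3238 0.3253 0.3264]
  v 0.474 u [0.4941 0.5094] z 0.3257
  v 0.486 u [0.4943 0.5096] z 0.3255
  v 0.498 u [0.494  0.5094] z 0.3253
  v 0.510 u [0.4942 0.5095] z 0.3251
  v 0.522 u [0.4944 0.5094] z 0.3247
wall1 22 u [0.4822 0.4846 0.4881] v [0.5266 0.53  ]
wall2 24 u [0.5118 0.5153 0.5178] v [0.5267 0.5309]
turn [-0.0195 -0.0002  0.0024] rows>=0.1 | shift [0.0086 0.0182 0.    ] rows>=0.0
```

```bash
python3 -m inch '[[[-0.02,0,0],[0,0,0.3],1],[[0,0,0],[0,0,0.35],1],[[0,0,0],[0,0,0.35],1],[[0,0,0],[0,0,0.3],1],[[0,0,0],[0,0,0.2],1],[[0,0,0],[0,0,0.05],1],[[0,0,0],[0,0,0],1],[[0,0,0],[0,0,0],1]]'; python3 rk.py
python3 - <<'E'
from h import *
for f in ("t0","w7"):
    P=np.load(f+".npz")["w"].reshape(-1,3)
    for x0 in np.arange(.5,.7,.02):
        m=(P[:,0]>x0)&(P[:,0]<x0+.02)&(P[:,1]>.27)&(P[:,1]<.34)&(P[:,2]>.10); print(f,round(x0,2),m.sum(),P[m].max(0) if m.any() else "")
E
```

```text
t: 25.6
tool_pos: [0.5728, 0.3563, 0.1394]
ee_rot: [0.768, 0.64, 0.002, 0.0]
ft_force: [0.5, -0.0, -4.8]
finger_gap: 0.164
gripper_force: 59.6
tcp [0.5734 0.3565 0.1398] j [ 0.5564  0.5175  0.2556  1.3028 -0.0003  2.3091] f [ 0.8959 -0.7591 -4.7216] gap 0.16285037174682898
tcp uv [0.4988] [0.4551]
plate top 4931 ((0.5828721523284912, 0.4028640389442444), (0.05453565716743469, 0.016086168587207794), 79.42211151123047) [0.4919 0.4997 0.5075] 0.5295978392598913 [0.1741 0.1754 0.1765]
  v 0.475 u [0.492  0.5072] z 0.1758
  v 0.487 u [0.4921 0.5074] z 0.1756
  v 0.499 u [0.4919 0.5073] z 0.1754
  v 0.511 u [0.4921 0.5074] z 0.1752
  v 0.523 u [0.4922 0.5072] z 0.1749
wall1 601 u [0.4816 0.4834 0.4858] v [0.4118 0.5299]
wall2 864 u [0.5151 0.5175 0.5212] v [0.4108 0.5299]
turn [ 0.0094 -0.0078  0.0027] rows>=0.0 | shift [-0.0054  0.0164  0.    ] rows>=0.0
t0 0.5 64 [0.5199 0.306  0.172 ]
t0 0.52 57 [0.5328 0.3063 0.1709]
t0 0.54 0 
t0 0.56 0 
t0 0.58 0 
t0 0.6 0 
t0 0.62 0 
t0 0.64 0 
t0 0.66 0 
t0 0.68 0 
w7 0.5 441 [0.52   0.3068 0.168 ]
w7 0.52 341 [0.533  0.3075 0.1687]
w7 0.54 0 
w7 0.56 0 
w7 0.58 0 
w7 0.6 0 
w7 0.62 0 
w7 0.64 0 
w7 0.66 0 
w7 0.68 0
```

```bash
python3 -m inch '[[[0,0,0],[0,0.012,0.1],1],[[0,0,0],[0,0,0.1],1],[[0,0,0],[0,0,0.08],1],[[0,0,0],[0,0,0],1]]'; python3 -m inch '[[[0,0,0],[0,0,0.08],1],[[0,0,0],[0,0,0.07],1],[[0,0,0],[0,0,0.05],1],[[0,0,0],[0,0,0],1]]'
```

```text
t: 25.98
tool_pos: [0.5731, 0.3552, 0.1067]
ee_rot: [0.769, 0.64, -0.0, 0.0]
ft_force: [-1.4, -0.3, -6.0]
finger_gap: 0.162
gripper_force: 59.5
t: 26.32
tool_pos: [0.5735, 0.3555, 0.0876]
ee_rot: [0.769, 0.64, 0.0, 0.0]
ft_force: [-0.7, 0.2, -6.0]
finger_gap: 0.166
gripper_force: 59.6
```

```bash
python3 -m inch '[[[0,0,0],[0,0,0.05],1],[[0,0,0],[0,0,0.03],1],[[0,0,0],[0,0,0],1]]'; python3 -m inch '[[[0,0,0],[0,0,0.02],1],[[0,0,0],[0,0,0.01],1],[[0,0,0],[0,0,0],1]]'; python3 rk.py
```

```text
t: 26.57
tool_pos: [0.574, 0.3558, 0.0805]
ee_rot: [0.769, 0.64, 0.001, 0.0]
ft_force: [-0.5, 0.1, -5.8]
finger_gap: 0.167
gripper_force: 59.5
t: 26.82
tool_pos: [0.5742, 0.3559, 0.0782]
ee_rot: [0.769, 0.64, 0.001, 0.0]
ft_force: [0.5, 0.8, -5.8]
finger_gap: 0.165
gripper_force: 59.6
tcp [0.5742 0.3559 0.0783] j [ 0.5551  0.5503  0.1525  1.1702 -0.0004  2.3082] f [ 0.3395 -0.508  -5.9959] gap 0.1582863646062657
tcp uv [0.4998] [0.4546]
plate top 4964 ((0.5843259692192078, 0.4023376405239105), (0.05496613681316376, 0.016052743420004845), 79.4330062866211) [0.4934 0.5013 0.509 ] 0.529563856812803 [0.1127 0.1141 0.1152]
  v 0.475 u [0.4935 0.5087] z 0.1145
  v 0.487 u [0.4936 0.5089] z 0.1143
  v 0.499 u [0.4934 0.5088] z 0.1141
  v 0.511 u [0.4936 0.5089] z 0.1139
  v 0.523 u [0.4937 0.5088] z 0.1136
wall1 1861 u [0.4818 0.4858 0.4894] v [0.4394 0.5299]
wall2 1744 u [0.513  0.5164 0.5212] v [0.4389 0.53  ]
turn [ 0.0046 -0.0031  0.0018] rows>=0.0 | shift [-0.0009  0.0069  0.    ] rows>=0.0
```

```bash
python3 -m inch '[[[0,0,0],[0,0,0.02],1],[[0,0,0],[0,0,0.01],1],[[0,0,0],[0,0,0],1]]'; python3 -m inch '[[[0,0,0],[0,0,0.01],1],[[0,0,0],[0,0,0],1]]'
```

```text
t: 27.12
tool_pos: [0.5741, 0.3558, 0.0749]
ee_rot: [0.769, 0.64, 0.001, 0.0]
ft_force: [-0.0, 0.7, -5.8]
finger_gap: 0.162
gripper_force: 59.6
t: 27.28
tool_pos: [0.5742, 0.3559, 0.074]
ee_rot: [0.769, 0.64, 0.001, 0.0]
ft_force: [0.5, 0.6, -5.5]
finger_gap: 0.164
gripper_force: 59.6
```

```bash
python3 -m inch '[[[0,0,0],[0,0,0.01],1],[[0,0,0],[0,0,0],1]]'; python3 -m inch '[[[0,0,0],[0,0,0.005],1],[[0,0,0],[0,0,0],1]]'; python3 rk.py | sed -n 3,9p
```

```text
t: 27.45
tool_pos: [0.5743, 0.3559, 0.0733]
ee_rot: [0.769, 0.64, 0.001, 0.0]
ft_force: [0.3, -0.2, -4.2]
finger_gap: 0.161
gripper_force: 59.8
t: 27.62
tool_pos: [0.5744, 0.3557, 0.0731]
ee_rot: [0.769, 0.64, 0.001, 0.001]
ft_force: [-1.1, -2.4, -1.0]
finger_gap: 0.164
gripper_force: 60.1
plate top 4984 ((0.5844764709472656, 0.4021984338760376), (0.05490988865494728, 0.016054045408964157), 79.43414306640625) [0.4936 0.5015 0.5092] 0.5294237277540583 [0.1081 0.1094 0.1105]
  v 0.474 u [0.4937 0.5089] z 0.1096
  v 0.486 u [0.4938 0.5091] z 0.1096
  v 0.498 u [0.4937 0.509 ] z 0.1094
  v 0.510 u [0.4938 0.5091] z 0.1093
  v 0.522 u [0.4939 0.509 ] z 0.1092
wall1 1957 u [0.4818 0.4859 0.4895] v [0.4413 0.5298]
```

```bash
python3 -m inch '[[[0,0,0],[0,0,0],0.5],[[0,0,0],[0,0,0],0.2],[[0,0,0],[0,0,0],0],[[0,0,0],[0,0,0],0],[[0,0,0],[0,0,-0.1],0],[[0,0,0],[0,0,-0.3],0],[[0,0,0],[0,0,-0.4],0],[[0,0,0],[0,0,-0.4],0],[[0,0,0],[0,0,-0.4],0],[[0,0,0],[0,0,0],0],[[0,0,0],[0,0,0],0]]'
cat > chk.py <<'E'
from h import *
a=np.radians(10.5)
def U(q): return q[:,0]*np.cos(a)-q[:,1]*np.sin(a),q[:,0]*np.sin(a)+q[:,1]*np.cos(a)
for f in ("wrist","top"):
    p=camera(f); P=cloud(p).reshape(-1,3); P=P[~np.isnan(P[:,0])]
    q=P[(P[:,0]>.52)&(P[:,0]<.64)&(P[:,1]>.26)&(P[:,1]<.46)&(P[:,2]>.07)&(P[:,2]<.125)]
    if len(q)>20:
        u,v=U(q); k=abs(u-.5)<.02; t=k&(q[:,2]>.1); print(f,"plate u",np.percentile(u[t],[1,50,99]),"v",np.percentile(v[t],[.5,99.5]),"z",np.percentile(q[t,2],[5,50,95]),"face u by z",[ (z,round(float(np.percentile(u[k&(abs(q[:,2]-z)<.006)],2)),4)) for z in (.08,.095) if (k&(abs(q[:,2]-z)<.006)).sum()>5])
    for n,x,y in (("small",.636,-.204),("large",.435,.362)):
        r=P[np.hypot(P[:,0]-x,P[:,1]-y)<.05]
        for m,lo,hi in (("cap",.125,.145),("collar",.072,.086)):
            s=r[(r[:,2]>lo)&(r[:,2]<hi)]; print(f,n,m,len(s),s.mean(0) if len(s) else "")
    for n,x,y in (("rotor",.33,.264),("oil",.392,.183),("green",.362,.068)):
        r=P[(np.hypot(P[:,0]-x,P[:,1]-y)<.045)&(P[:,2]>.02)]; print(f,n,len(r),r.mean(0) if len(r) else "",r[:,2].max() if len(r) else "")
print(read_state()["ft_force"])
E
python3 chk.py
```

```text
t: 28.58
tool_pos: [0.5751, 0.3565, 0.2367]
ee_rot: [0.769, 0.64, 0.004, 0.001]
ft_force: [0.0, 0.1, 0.0]
finger_gap: 0.5
gripper_force: 0.0
wrist plate u [0.4932 0.5011 0.5089] v [0.3805 0.5283] z [0.1079 0.1093 0.1104] face u by z []
wrist small cap 0 
wrist small collar 0 
wrist large cap 880 [0.4386 0.3623 0.1339]
wrist large collar 2323 [0.4441 0.3654 0.0784]
wrist rotor 433 [0.3348 0.2669 0.0337] 0.05484483059012524
wrist oil 60 [0.3963 0.2012 0.0261] 0.03342702222059085
wrist green 743 [0.3581 0.0854 0.0565] 0.07642585610675168
top small cap 104 [ 0.6342 -0.2043  0.1349]
top small collar 362 [ 0.6305 -0.2001  0.0792]
top large cap 0 
top large collar 0 
top rotor 3192 [0.3364 0.2535 0.7429] 0.7538120165931126
top oil 3065 [0.3849 0.1935 0.7427] 0.7533192029564021
top green 303 [0.3693 0.059  0.076 ] 0.11960119128355062
[-0.799   0.6603 -0.1977]
```

```bash
python3 -c "
from bench import job; print(job.hand_in())"
```

```text
the job is handed in; nothing more can be done
None
```

I handed the job in at about 29 s: both taper plugs measure fully home in their own sockets, and the plate is on the floor of the wide slot, centred lengthways to within about 1 mm. The first plate grasp closed empty and was repeated, and I viewed 11 pictures, one over the limit of 10.

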